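# Load the dryer-cartridge stand heavy end down and set its timer

### The arm

A 6-joint arm with a two-finger parallel gripper is mounted at the origin on a cart in front of the work surface, level with it; the furniture and walls round the work are solid. World frame = base frame: x ahead of the robot, y to its left, z up, the work surface at z = 0. Lengths are in m, angles in rad, forces in N, time in s.
With the tool pointing down it reaches from about 0.35 to 0.975 m from the base axis. Payload 4.9 kg.
Tool frame: the origin (TCP) lies midway between the tips of the shut fingers; the grasp point (between the pads) lies 19 mm behind it; z points along the fingers, y is the direction in which the jaws open and shut (so a half turn about z gives the same grasp; the last joint's range is limited). The gripper opens to 85 mm and grips with 20 to 120 N. Pads are 22 mm wide; open, the fingers measure 114 mm over their backs; the gripper's body (76 mm by 85 mm) begins 54 mm behind the grasp point. The pads swing forward as they close: fully open they stand 13 mm farther back than shut.
Start: joints at [-1.237, 0.053, 1.613, -0, 1.476, -0.119], TCP at [0.273, -0.562, 0.231] pointing down, gripper open.
Joint ranges: [-3.01, 3.01], [-1.01, 2.22], [0.06, 2.58], [-1.02, 4.17], [0.09, 2.62], [-3.14, 3.14]. Speed limits (rad/s): [2.57, 2.57, 3.14, 3.14, 3.14, 3.14].

### API

Orientations are given as a unit quaternion [w, x, y, z].
In Python, from plant import * gives the robot as it stands. The module is installed in compiled form; this text tells all that it offers.
- The arm moves only by the tool servo_tool, never from a script. Its argument "motion" is one flat list of numbers, 7 for each row, row after row: the turn, a rotation vector about the tool's x, y, z in degrees, then the shift along the tool's x, y, z in mm, then the gripper's target within -1 to 1 (fully open at 1, half-way at 0, shut at -1). A call has 1 to 8 rows; each row shifts and turns the commanded pose from where the row before left it, along the tool's axes as they then stand; what a row does not reach is not made up. A row lasts 1/10 s, in which the tool goes at most 50 mm and 8.59 degrees, less where a joint would pass 70% of its speed; a pose out of reach is approached as far as the arm can. A call is refused whole if a number of a shift passes 50 or a number of a turn 8.59, either way. A call with a gripper value outside its range is refused whole. The fingers move at their own pace and stop on an object; "newtons" is the grip in N (left out, the last holds). Time passes only in rows, so rows that do not move let the fingers close. It gives the time, the measured TCP pose, the force and the opening at its end, in the units of the state.
- observe(): the state, without advancing time (a new reading comes with each control period).
- camera(name): name is "scene" or "top" or "wrist"; returns the picture (420x560x3 uint8, red, green, blue); there is no depth.
- get_calibration(name): a dict with "camera_matrix" (3x3 intrinsics, pixels), "T" (4x4, takes a point from camera to world coordinates); the wrist camera has in their place "T_tool_cam" (4x4, takes a point from camera to tool coordinates, whose origin is the TCP and whose axes are the flange's). Camera axes: x right, y up, looking along -z (the intrinsics and any distortion apply to the point x, -y, -z); pixel columns grow to the right and rows downward; lengths in m; the calibration is good to about 2 mm. A picture is of the moment at which its call begins: read the wrist's pose just before it. get_calibration takes no time and is no camera call.
- finish_job(): hands the job in, once; it reports no verdict.
The state is a dict: "time": time; "q": joint angles; "joint_velocities": joint speeds; "effort": joint torques, N m; "tcp_pos": TCP position; "eef_rot": TCP orientation; "wrist_force": force on the tool from outside, world axes, zero at the start; "torque": the same for the moment, N m; "width": opening from 0.0 (shut) to 1.0 (fully open).
Only numpy, scipy, OpenCV 4.12 (cv2) and the standard library are available. Lean on these libraries where they do the work, as an engineer would, in place of code of your own. Each camera call takes 0.05 s, during which the arm holds its last target. There are 200 camera calls.

### The job

Turn the timer knob so that its pointer stands at the round stud (off), then lay every air-dryer cartridge in a bay of its own of the sloping drying tray, lengthwise, handle up, with its heavy end towards the low edge: the ends look alike, but lifted by its hinged handle a cartridge dips at the heavy end. When all are loaded, turn the pointer to the raised tab on the ring (run). Do not tip a cartridge over and leave the tape roll, pliers and abrasive pad where they are.

Things in the scene. Friction and masses are not known exactly. Their poses are not given: they have to be found in the camera images.
- cartridge_a: air-dryer cartridge (may be absent): aluminium tube, 32 mm thick, between two like square end caps; 140 mm long, 40 mm wide and high without its handle, 0.3 to 0.5 kg. Origin: centre of its underside; x along its length, z towards its handle side. A weight is hidden in one end; neither looks nor axes tell which: it differs from cartridge to cartridge
- cartridge_a_center (a point): centre of that cartridge, half-way up, 20 mm above its underside; same axes. The handle's hinge runs through it across the cartridge; it has slight friction, stays where it is left and rocks 0.3 rad either way. Held by the upright handle and lifted clear, the cartridge dips at its heavy end, to that stop
- cartridge_a_grip (a point): centre of the black grip block of that cartridge's hinged handle: 14 mm thick along the cartridge, 30 mm across it, 28 mm high, top 14 mm above this point. A 46 mm wide steel stirrup joins it to the hinge 48 mm below; about 18 mm is free between block and tube. Axes: x along the cartridge, z up the handle
- cartridge_b: air-dryer cartridge (may be absent): aluminium tube, 32 mm thick, between two like square end caps; 140 mm long, 40 mm wide and high without its handle, 0.3 to 0.5 kg. Origin: centre of its underside; x along its length, z towards its handle side. A weight is hidden in one end; neither looks nor axes tell which: it differs from cartridge to cartridge
- cartridge_b_center (a point): centre of that cartridge, half-way up, 20 mm above its underside; same axes. The handle's hinge runs through it across the cartridge; it has slight friction, stays where it is left and rocks 0.3 rad either way. Held by the upright handle and lifted clear, the cartridge dips at its heavy end, to that stop
- cartridge_b_grip (a point): centre of the black grip block of that cartridge's hinged handle: 14 mm thick along the cartridge, 30 mm across it, 28 mm high, top 14 mm above this point. A 46 mm wide steel stirrup joins it to the hinge 48 mm below; about 18 mm is free between block and tube. Axes: x along the cartridge, z up the handle
- cartridge_c: air-dryer cartridge (may be absent): aluminium tube, 32 mm thick, between two like square end caps; 140 mm long, 40 mm wide and high without its handle, 0.3 to 0.5 kg. Origin: centre of its underside; x along its length, z towards its handle side. A weight is hidden in one end; neither looks nor axes tell which: it differs from cartridge to cartridge
- cartridge_c_center (a point): centre of that cartridge, half-way up, 20 mm above its underside; same axes. The handle's hinge runs through it across the cartridge; it has slight friction, stays where it is left and rocks 0.3 rad either way. Held by the upright handle and lifted clear, the cartridge dips at its heavy end, to that stop
- cartridge_c_grip (a point): centre of the black grip block of that cartridge's hinged handle: 14 mm thick along the cartridge, 30 mm across it, 28 mm high, top 14 mm above this point. A 46 mm wide steel stirrup joins it to the hinge 48 mm below; about 18 mm is free between block and tube. Axes: x along the cartridge, z up the handle
- cartridge_d: air-dryer cartridge (may be absent): aluminium tube, 32 mm thick, between two like square end caps; 140 mm long, 40 mm wide and high without its handle, 0.3 to 0.5 kg. Origin: centre of its underside; x along its length, z towards its handle side. A weight is hidden in one end; neither looks nor axes tell which: it differs from cartridge to cartridge
- cartridge_d_center (a point): centre of that cartridge, half-way up, 20 mm above its underside; same axes. The handle's hinge runs through it across the cartridge; it has slight friction, stays where it is left and rocks 0.3 rad either way. Held by the upright handle and lifted clear, the cartridge dips at its heavy end, to that stop
- cartridge_d_grip (a point): centre of the black grip block of that cartridge's hinged handle: 14 mm thick along the cartridge, 30 mm across it, 28 mm high, top 14 mm above this point. A 46 mm wide steel stirrup joins it to the hinge 48 mm below; about 18 mm is free between block and tube. Axes: x along the cartridge, z up the handle
- tray: sloping aluminium tray of the drying stand, 192 x 254 mm, fixed. Origin: middle of its floor, 50 mm above the bench; z square to the floor, x UP the slope (15 degrees; the -x edge is low), y across the bays. Four bays centred at y = -93, -31, 31, 93 mm, each 56 mm wide between 6 mm ribs 14 mm high; end lips 14 mm (low) and 8 mm high. Cartridges do not slide on it
- dial (a joint): timer knob's angle in rad, 0 to 2.2, grows clockwise seen from above; turns with slight friction and stays where it is left
- dial_grip (a point): middle of the timer knob's grip bar, on the vertical turning axis: the bar is 44 mm long, 12 mm thick, 26 mm high, its upper face 11 mm above this point; x along the bar, away from the pointer. The timer is a grey 92 x 92 mm box, fixed to the bench, its top 38 mm above it and 23.5 mm below this point
- pointer (a point): tip of the knob's white pointer, 34 mm from the axis
- off_mark (a point): where the pointer tip must be for OFF: in front of the small round brass stud on the timer's top, 34 mm from the axis
- run_mark (a point): where the pointer tip must be for RUN: in front of the flat raised tab on the ring round the knob (12 x 4 mm, 5 mm high), 34 mm from the axis, within the knob's travel, clockwise of the stud
- tape_roll: black tape roll, 70 mm wide, 19 mm high, a bystander
- pliers: pliers with red handles, 157 mm long, a bystander
- abrasive_pad: dark grey abrasive pad, 58 x 30 mm, 19 mm high, a bystander
There are look-alikes about, which are no part of the job. What is shaped like the cartridge_c but blue is not meant.

How it is judged:
By the outcome, as a careful person would: the job done as asked, in the order asked, and still so for the second after the job is handed in, with the robot touching nothing.
Of cartridge_a, cartridge_b, cartridge_c, cartridge_d only 3 to 4 are there at a start; the rules pass over those that are not, and their reading is None.
At some moment in a run one of cartridge_a, cartridge_b, cartridge_c, cartridge_d may be knocked a few centimetres aside while the robot is not near it.
It also fails if it takes over 210 s, if anything falls off the work surface, if the arm or the gripper's body presses on something with over 40 N, if the wrist force passes 120 N, or if a joint passes its speed limit or range.

## Working session

There is one attempt and no reset: what is moved stays moved. The work goes in short steps, Python scripts to look and compute and a tool call to move; the robot and the scene stay as the last step left them, time stands still between calls to the robot, and variables do not carry over. Pictures are saved under pics/ and viewed, about 12 in all and at most 16, crops included, and the job is handed in when it is done.

Besides the shell and the picture viewer there is one more tool, called after "Call:" as name(argument=value, ...) on one line, values as JSON. servo_tool: Moves the arm, as the interface text tells. Its arguments: {"type":"object","properties":{"motion":{"type":"array","items":{"type":"number"}},"newtons":{"type":"number"}},"required":["motion"]}

```bash
mkdir -p pics; cat > h.py <<'E'
from plant import *
import numpy as np, cv2
from scipy.spatial.transform import Rotation as R
def rot(q): return R.from_quat([q[1],q[2],q[3],q[0]])
def cam(name):
    s=observe(); im=camera(name); c=get_calibration(name); K=np.array(c["camera_matrix"])
    if name=="wrist":
        T=np.eye(4);T[:3,:3]=rot(s["eef_rot"]).as_matrix();T[:3,3]=s["tcp_pos"];T=T@np.array(c["T_tool_cam"])
    else: T=np.array(c["T"])
    return im,K,T,c
def save(n,im): cv2.imwrite("pics/"+n+".png",im[:,:,::-1])
def ray(K,T,u,v):
    d=np.array([(u-K[0,2])/K[0,0],-(v-K[1,2])/K[1,1],-1.]); return T[:3,3],T[:3,:3]@d
def onz(K,T,u,v,z):
    o,d=ray(K,T,u,v); return o+d*(z-o[2])/d[2]
def proj(K,T,p):
    q=T[:3,:3].T@(np.asarray(p)-T[:3,3]); return K[0,2]+K[0,0]*q[0]/-q[2],K[1,2]+K[1,1]*q[1]/q[2]
def tri(r1,r2):
    (o1,d1),(o2,d2)=r1,r2; A=np.array([d1,-d2]).T; t=np.linalg.lstsq(A,o2-o1,rcond=None)[0]
    a,b=o1+d1*t[0],o2+d2*t[1]; return (a+b)/2,np.linalg.norm(a-b)
def totool(p):
    s=observe(); return rot(s["eef_rot"]).inv().apply(np.asarray(p)-s["tcp_pos"])*1000
E
python3 - <<'E'
from h import *
np.set_printoptions(precision=4,suppress=True)
s=observe();print(s)
for n in("top","scene"):
    im,K,T,c=cam(n);save(n+"0",im);print(n,K,T,[k for k in c])
c=get_calibration("wrist");print(c)
E
```

```text
{'time': 0.0, 'q': array([-1.237 ,  0.0534,  1.6143,  0.    ,  1.476 , -0.119 ]), 'joint_velocities': array([-0.0003, -0.0008,  0.0011, -0.0003,  0.0005,  0.0009]), 'effort': array([ -0.0011, -39.3682, -37.0177,  -0.0002,   0.007 ,   0.    ]), 'tcp_pos': array([ 0.2732, -0.5614,  0.23  ]), 'eef_rot': array([-0.001 ,  0.9745,  0.2244, -0.0001]), 'wrist_force': array([-0.1828,  0.2552, -0.5629]), 'torque': array([-0.0126,  0.0258, -0.0248]), 'width': 0.9998868527836016}
top [[394.0619   0.     281.2147]
 [  0.     394.0619 203.3982]
 [  0.       0.       1.    ]] [[ 0.0219  0.9943 -0.1047  0.4804]
 [-0.9997  0.0233  0.012  -0.0195]
 [ 0.0144  0.1044  0.9944  1.0001]
 [ 0.      0.      0.      1.    ]] ['camera_matrix', 'T']
scene [[396.8556   0.     280.8599]
 [  0.     396.8556 205.2148]
 [  0.       0.       1.    ]] [[-0.549   0.6101 -0.5713 -0.0778]
 [-0.8358 -0.3927  0.3838  0.4153]
 [ 0.0098  0.6881  0.7255  0.9266]
 [ 0.      0.      0.      1.    ]] ['camera_matrix', 'T']
{'camera_matrix': array([[359.7766,   0.    , 271.4825],
       [  0.    , 359.7766, 208.6818],
       [  0.    ,   0.    ,   1.    ]]), 'T_tool_cam': array([[ 0.0005,  0.9461,  0.3239,  0.0848],
       [ 1.    , -0.0005, -0.0001,  0.0001],
       [ 0.0001,  0.3239, -0.9461, -0.1426],
       [ 0.    ,  0.    ,  0.    ,  1.    ]])}
```

View pics/top0.png

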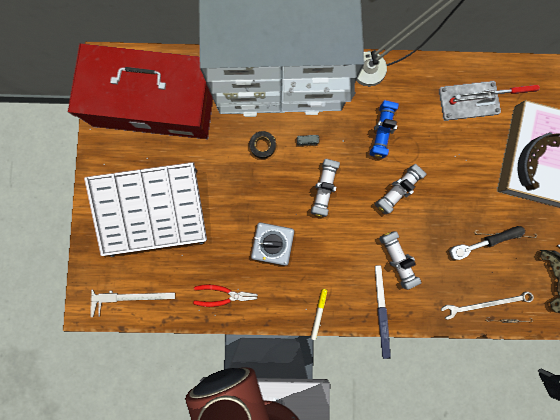

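View pics/scene0.png

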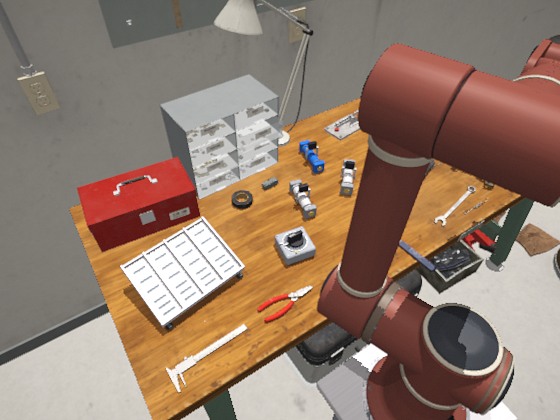

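```bash
python3 - <<'E'
from h import *
np.set_printoptions(precision=3,suppress=True)
im,K,T,c=cam("top"); im2,K2,T2,_=cam("scene")
for a,b in [((86,178),(122,266)),((193,164),(200,220)),((205,240),(243,265)),((102,255),(165,322)),((272,243),(295,240))]:
    p,e=tri(ray(K,T,*a),ray(K2,T2,*b)); print(p,e)
for n,a in dict(knob=(272,243),c1=(325,188),c2=(401,189),c3=(399,262)).items(): print(n,onz(K,T,*a,.03 if n!='knob' else .06))
save("crop1",cv2.resize(im[150:300,240:440],None,fx=4,fy=4,interpolation=2))
E
```

```text
[0.626 0.426 0.085] 0.00014020573674096038
[0.671 0.186 0.069] 0.008331454581936844
[0.489 0.153 0.04 ] 0.003096417674621473
[0.446 0.393 0.044] 0.002589447819988289
[ 0.484 -0.011  0.041] 0.0013213159458326884
knob [ 0.484 -0.011  0.06 ]
c1 [ 0.624 -0.139  0.03 ]
c2 [ 0.626 -0.329  0.03 ]
c3 [ 0.445 -0.323  0.03 ]
```

View pics/crop1.png

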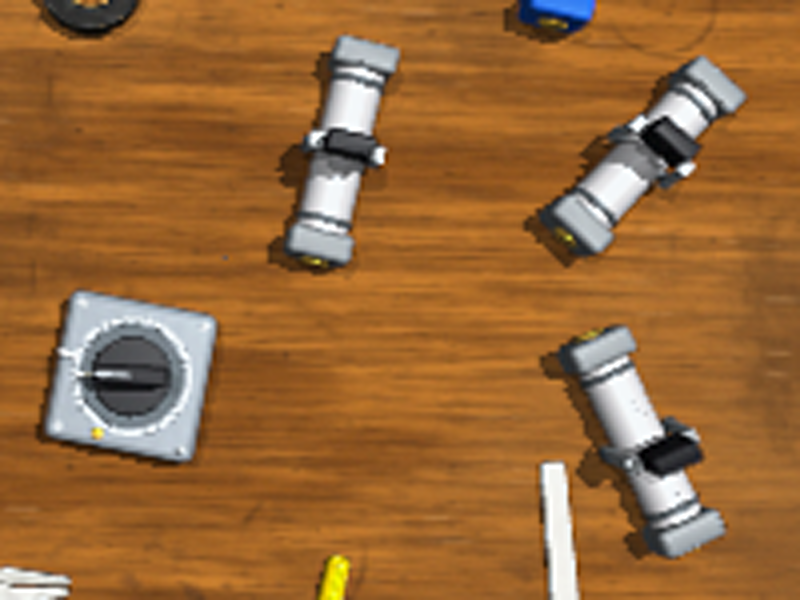

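Call:
servo_tool(motion=[0, 0, 0, 48, -45, 0, 1, 0, 0, 0, 48, -45, 0, 1, 0, 0, 0, 48, -45, 0, 1, 0, 0, 0, 48, -45, 0, 1, 0, 0, 0, 48, -45, 0, 1, 0, 0, 0, 48, -45, 0, 1, 0, 0, 0, 48, -45, 0, 1, 0, 0, 0, 48, -45, 0, 1])

```text
time: 1.0
tcp_pos: [0.4163, -0.1864, 0.2313]
eef_rot: [0.0, 0.975, 0.224, 0.0]
wrist_force: [1.3, -0.8, -0.5]
width: 1.002
```

Call:
servo_tool(motion=[0, 0, 0, 46, -43, 50, 1, 0, 0, -8, 0, 0, 0, 1, 0, 0, -8, 0, 0, 0, 1, 0, 0, -8, 0, 0, 0, 1, 0, 0, -8, 0, 0, 0, 1, 0, 0, -8, 0, 0, 0, 1, 0, 0, -8, 0, 0, 0, 1, 0, 0, -8, 0, 0, 0, 1])

```text
time: 1.8
tcp_pos: [0.43, -0.1517, 0.2]
eef_rot: [-0.0, 0.753, 0.658, -0.0]
wrist_force: [0.3, 0.3, 0.2]
width: 0.996
```

```bash
python3 - <<'E'
from h import *
print(observe())
im,K,T,c=cam("wrist"); save("w1",im); print(proj(K,T,[.484,-.011,.06]))
np.savez("w1",K=K,T=T)
E
```

```text
{'time': 1.8, 'q': array([-5.02521394e-01, -3.50888412e-01,  2.02635494e+00,  1.56018430e-05,
        1.46644815e+00, -3.67728238e-01]), 'joint_velocities': array([-7.76948605e-04,  9.35726776e-04, -6.87855584e-04, -1.38334983e-03,
        6.73691315e-05, -1.38094249e+00]), 'effort': array([ 1.27120118e-02, -2.18287683e+01, -3.69483411e+01,  1.85362637e-04,
        1.48366507e-03,  1.14965457e+00]), 'tcp_pos': array([ 0.43002407, -0.15166073,  0.20002039]), 'eef_rot': array([-1.53897849e-04,  7.53122477e-01,  6.57880315e-01, -4.79648686e-05]), 'wrist_force': array([0.29742447, 0.27558986, 0.21547428]), 'torque': array([-0.00888307, -0.04326087, -0.01711056]), 'width': 0.995503692307093}
(np.float64(320.21580887644257), np.float64(-10.58360184515746))
```

View pics/w1.png

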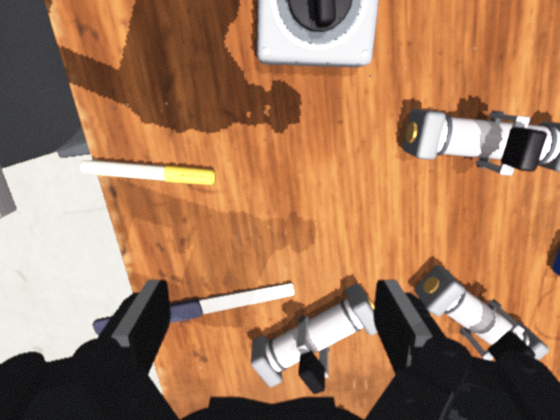

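Call:
servo_tool(motion=[0, 0, 0, 25, 6, 5, 1, 0, 0, 0, 25, 6, 5, 1, 0, 0, 0, 25, 6, 5, 1, 0, 0, 0, 24, 6, 5, 1, 0, 0, 0, 24, 6, 5, 1, 0, 0, 0, 24, 5, 5, 1, 0, 0, -7, 0, 0, 0, 1, 0, 0, 0, 0, 0, 0, 1])

```text
time: 2.65
tcp_pos: [0.4853, -0.0105, 0.1698]
eef_rot: [-0.0, 0.714, 0.7, -0.0]
wrist_force: [-0.1, 0.4, -0.8]
width: 0.998
```

```bash
python3 - <<'E'
from h import *
s=observe();print(s['tcp_pos'],s['eef_rot'])
im,K,T,c=cam("wrist"); save("w2",im); print(proj(K,T,[.484,-.011,.06]))
np.savez("w2",K=K,T=T)
E
```

```text
[ 0.48525376 -0.01046138  0.16978138] [-3.42656875e-04  7.13819879e-01  7.00329192e-01 -2.92986734e-04]
(np.float64(268.2249721882473), np.float64(206.37646864114717))
```

View pics/w2.png

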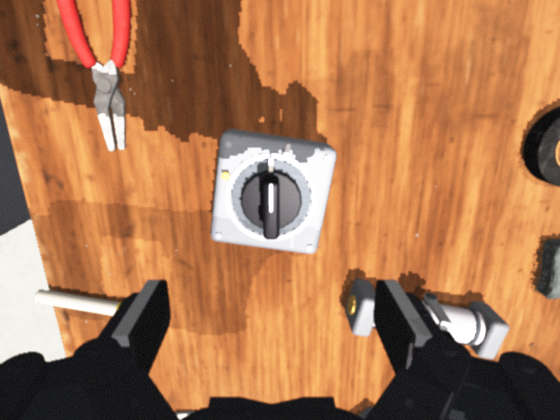

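```bash
python3 - <<'E'
from h import *
im=cv2.imread("pics/w2.png"); cv2.imwrite("pics/w2c.png",cv2.resize(im[120:260,200:345],None,fx=4,fy=4,interpolation=2))
E
```

```text
(no output)
```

View pics/w2c.png

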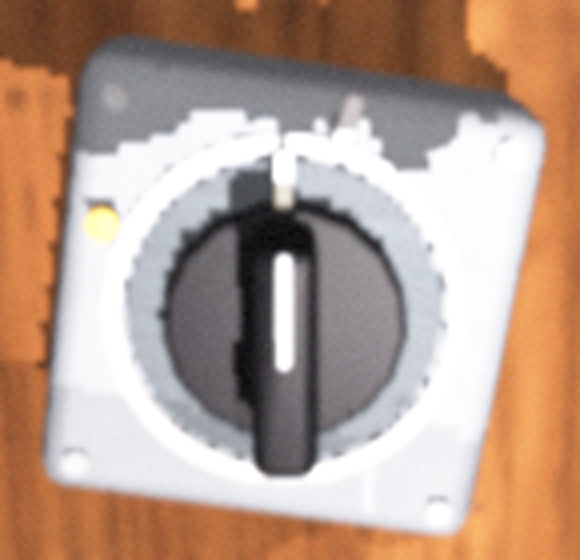

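```bash
python3 - <<'E'
from h import *
np.set_printoptions(precision=4,suppress=True)
f=np.load("w2.npz");K,T=f["K"],f["T"]
g=lambda u,v,z:onz(K,T,200+(u+.5)/4,120+(v+.5)/4,z)
c=[g(*a,.038) for a in [(115,97),(508,150),(438,510),(75,460)]];print(np.array(c));print("box",np.mean(c,0))
print("ring",g(276,307,.039),"bar",(g(284,215,.0725)+g(284,470,.0725))/2)
o=np.mean(c,0)
for n,p in dict(tip=g(284,155,.043),tipin=g(284,205,.043),stud=g(102,223,.039),tab=g(350,112,.042),b0=g(284,215,.0725),b1=g(284,470,.0725)).items():
    d=p-o;print(n,p,np.hypot(d[0],d[1]),np.degrees(np.arctan2(d[1],d[0])))
E
```

```text
[[ 0.4548  0.0318  0.038 ]
 [ 0.5298  0.0203  0.038 ]
 [ 0.5175 -0.0554  0.038 ]
 [ 0.4423 -0.0427  0.038 ]]
box [ 0.4861 -0.0115  0.038 ]
ring [ 0.4845 -0.0101  0.039 ] bar [ 0.4862 -0.0071  0.0725]
tip [0.4867 0.0211 0.043 ] 0.03260536311552739 88.89211852899024
tipin [0.4865 0.0115 0.043 ] 0.022964621555997065 88.88242795545533
stud [0.451  0.0076 0.039 ] 0.03994522203988167 151.40641366104947
tab [0.4993 0.0288 0.042 ] 0.0424167196336013 71.91243249009986
b0 [0.4867 0.0165 0.0725] 0.028029891257305768 88.81225497309413
b1 [ 0.4858 -0.0307  0.0725] 0.0192380533964094 -90.93480420550664
```

Call:
servo_tool(motion=[0, 0, 0, 0, 0, 25, -0.1, 0, 0, 0, 0, 0, 25, -0.1, 0, 0, 0, 0, 0, 25, -0.1, 0, 0, 0, 0, 0, 25, -0.1, 0, 0, 0, 0, 0, 20, -0.1, 0, 0, 0, 0, 0, 0, -1, 0, 0, 0, 0, 0, 0, -1, 0, 0, 0, 0, 0, 0, -1], newtons=30)

```text
time: 3.5
tcp_pos: [0.4847, -0.0115, 0.0504]
eef_rot: [-0.0, 0.714, 0.7, -0.001]
wrist_force: [-4.8, -0.4, -0.6]
width: 0.134
```

Call:
servo_tool(motion=[0, 0, 0, 0, 0, 0, -1, 0, 0, 0, 0, 0, 0, -1, 0, 0, 0, 0, 0, 0, -1])

```text
time: 3.8
tcp_pos: [0.4847, -0.0115, 0.0504]
eef_rot: [-0.0, 0.714, 0.7, -0.001]
wrist_force: [-4.9, -1.9, 0.9]
width: 0.134
```

Call:
servo_tool(motion=[0, 0, -7.8, 0, 0, 0, -1, 0, 0, -7.8, 0, 0, 0, -1, 0, 0, -7.8, 0, 0, 0, -1, 0, 0, -7.8, 0, 0, 0, -1, 0, 0, -7.8, 0, 0, 0, -1, 0, 0, -7.8, 0, 0, 0, -1, 0, 0, -7.8, 0, 0, 0, -1, 0, 0, -7.8, 0, 0, 0, -1])

```text
time: 4.6
tcp_pos: [0.4843, -0.0116, 0.0504]
eef_rot: [-0.001, 0.245, 0.97, -0.001]
wrist_force: [-6.7, -2.1, 2.7]
width: 0.128
```

Call:
servo_tool(motion=[0, 0, 0, 0, 0, 0, -1, 0, 0, 0, 0, 0, 0, -1, 0, 0, 0, 0, 0, 0, -0.1, 0, 0, 0, 0, 0, 0, -0.1, 0, 0, 0, 0, 0, 0, -0.1, 0, 0, 0, 0, 0, -40, 0, 0, 0, 0, 0, 0, -40, 1, 0, 0, 0, 0, 0, -40, 1])

```text
time: 5.4
tcp_pos: [0.4855, -0.0109, 0.1717]
eef_rot: [0.0, 0.247, 0.969, 0.0]
wrist_force: [0.6, -0.7, -0.3]
width: 0.819
```

```bash
python3 - <<'E'
from h import *
s=observe();print(s['tcp_pos'],s['eef_rot'],s['time'])
im,K,T,c=cam("wrist"); np.savez("w3",K=K,T=T)
u,v=map(int,proj(K,T,[.486,-.0105,.05])); print(u,v); save("w3",cv2.resize(im[v-75:v+75,u-75:u+75],None,fx=4,fy=4,interpolation=2))
E
```

```text
[ 0.48545906 -0.01094579  0.1717403 ] [2.48018620e-04 2.47459403e-01 9.68898212e-01 1.91485125e-04] 5.4
270 199
```

View pics/w3.png

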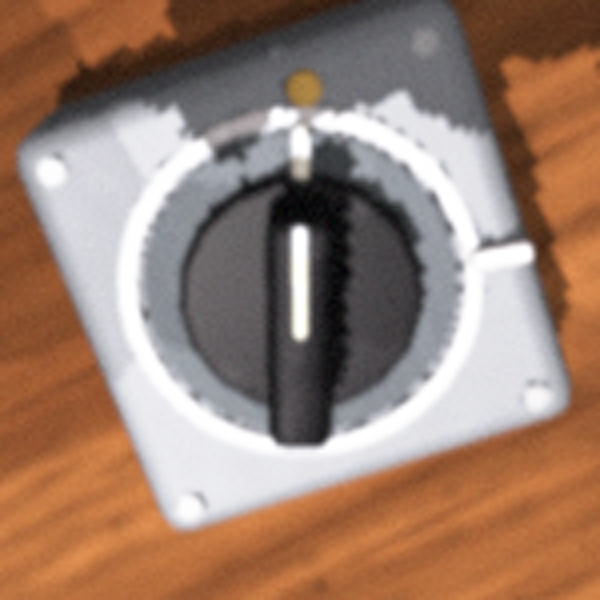

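```bash
python3 - <<'E'
from h import *
np.set_printoptions(precision=4,suppress=True)
f=np.load("w3.npz");K,T=f["K"],f["T"]
g=lambda u,v,z:onz(K,T,195+(u+.5)/4,124+(v+.5)/4,z)
c=[g(*a,.038) for a in [(50,170),(425,40),(538,398),(190,505)]];o=np.mean(c,0);print(o)
for n,p in dict(tip=g(301,130,.043),stud=g(304,88,.039),tab=g(505,255,.043),tabin=g(478,258,.043)).items():
    d=p-o;print(n,p,np.hypot(d[0],d[1]),np.degrees(np.arctan2(d[1],d[0])))
# cartridges in top view, grey/white caps & black grips
im,K,T,c=cam("top")
hsv=cv2.cvtColor(im,cv2.COLOR_RGB2HSV)
m=((hsv[...,1]<70)&(hsv[...,2]>110)).astype(np.uint8)
m[:,:290]=0;m[:145]=0;m[300:]=0;m[:,435:]=0
n,l,st,ce=cv2.connectedComponentsWithStats(cv2.morphologyEx(m,cv2.MORPH_CLOSE,np.ones((7,7))))
for i in range(1,n):
    if st[i,4]>150:
        pts=np.argwhere(l==i)[:,::-1].astype(np.float32); r=cv2.minAreaRect(pts); b=cv2.boxPoints(r)
        w=np.array([onz(K,T,*q,.03) for q in b]); e=[w[1]-w[0],w[2]-w[1]]; e=max(e,key=np.linalg.norm)
        print(st[i],r,w.mean(0),np.linalg.norm(e),np.degrees(np.arctan2(e[1],e[0])))
E
```

```text
[ 0.4864 -0.0112  0.038 ]
tip [0.458  0.0044 0.043 ] 0.032487047136893626 151.24504229517916
stud [0.4518 0.0084 0.039 ] 0.039807811747188664 150.44393320912604
tab [0.4987 0.0276 0.043 ] 0.040690994953479796 72.51571960632107
tabin [0.4967 0.0227 0.043 ] 0.03542049642355725 73.1955431520313
[312 159  28  57 680] ((326.0294189453125, 186.8823699951172), (19.402849197387695, 55.05558776855469), 14.03624439239502) [ 0.627  -0.1421  0.03  ] 0.13893200248207443 -13.157416793024309
[379 164  47  49 761] ((402.5000305175781, 188.49998474121094), (18.384775161743164, 53.740116119384766), 45.0) [ 0.6274 -0.3335  0.03  ] 0.1376708995084277 -44.3495318643585
[383 232  38  57 719] ((403.300048828125, 259.10003662109375), (57.6905517578125, 19.230182647705078), 63.43495178222656) [ 0.4528 -0.3332  0.03  ] 0.1388864409882576 -153.49475959597976
[375 265  10  35 236] ((379.2352600097656, 282.058837890625), (34.513427734375, 7.0560784339904785), 85.60128784179688) [ 0.3959 -0.274   0.03  ] 0.08260521663225627 -175.80422181423472
```

Call:
servo_tool(motion=[0, 0, 8.5, 0, 0, 0, 1, 0, 0, 8.5, 0, 0, 0, 1, 0, 0, 8.5, 0, 0, 0, 1, 0, 0, 8.5, 0, 0, 0, 1, 0, 0, 8.5, 0, 0, 0, 1, 0, 0, 8.5, 0, 0, 0, 1, 0, 0, 8.5, 0, 0, 0, 1, 0, 0, 8.5, 0, 0, 0, 1])

```text
time: 6.3
tcp_pos: [0.4855, -0.011, 0.1699]
eef_rot: [0.0, 0.749, 0.663, 0.0]
wrist_force: [-0.3, -0.3, -0.1]
width: 0.998
```

Call:
servo_tool(motion=[0, 0, 6.3, 0, 0, 0, 1, 0, 0, 0, -16, 28, 0, 1, 0, 0, 0, -16, 28, 0, 1, 0, 0, 0, -16, 28, 0, 1, 0, 0, 0, -16, 28, 0, 1, 0, 0, 0, -16, 28, 0, 1, 0, 0, 0, -16, 27, 0, 1, 0, 0, 0, 0, 0, 0, 1])

```text
time: 7.1
tcp_pos: [0.6285, -0.1445, 0.1694]
eef_rot: [0.0, 0.783, 0.622, 0.0]
wrist_force: [0.1, 0.4, -0.5]
width: 1.002
```

```bash
python3 - <<'E'
from h import *
s=observe();print(s['tcp_pos'],s['eef_rot'],s['time'],s['torque'],s['q'])
im,K,T,c=cam("wrist"); np.savez("w4",K=K,T=T,im=im);save("w4",im)
E
```

```text
[ 0.62849409 -0.14447846  0.16943559] [4.62748702e-04 7.83065609e-01 6.21938920e-01 1.30933480e-04] 7.1 [0.03082648 0.00734505 0.05790205] [-3.41152081e-01  1.41743071e-01  1.62254248e+00 -2.73442790e-04
  1.37638345e+00 -1.12735913e-01]
```

View pics/w4.png

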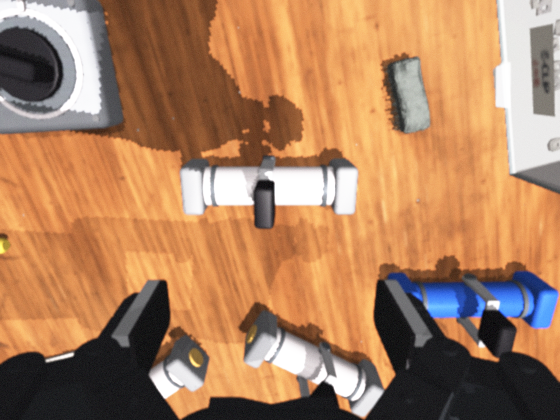

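```bash
cat >> h.py <<'E'
def place(K,T,c1,c2,g):
    """cap top-face pixels (z=.04) and grip-top pixel (z~.082) -> world, tool shift of grip"""
    a,b=onz(K,T,*c1,.04),onz(K,T,*c2,.04); p=onz(K,T,*g,.080); s=observe()
    print("caps",a.round(4),b.round(4),"len",np.linalg.norm(b-a).round(4),"yaw",np.degrees(np.arctan2(*(b-a)[1::-1])).round(1),"ctr",((a+b)/2).round(4),"grip",p.round(4))
    tx=rot(s["eef_rot"]).apply([[1,0,0],[0,1,0]]); print("tool yaw x,y",np.degrees(np.arctan2(tx[:,1],tx[:,0])).round(1),"tool shift grip",totool(p).round(1),"ctr",totool((a+b)/2).round(1))
E
python3 - <<'E'
from h import *
f=np.load("w4.npz");K,T=f["K"],f["T"]
place(K,T,(193,192),(346,190),(264,208))
E
```

```text
caps [ 0.5707 -0.126   0.04  ] [ 0.6882 -0.1516  0.04  ] len 0.1203 yaw -12.3 ctr [ 0.6295 -0.1388  0.04  ] grip [ 0.6259 -0.1384  0.08  ]
tool yaw x,y [ 77. -13.] tool shift grip [ 4.2 -2.4 89.3] ctr [  4.6   1.2 129.3]
```

Call:
servo_tool(motion=[0, 0, 0, 4.5, -1, 20, 0.5, 0, 0, 0, 0, 0, 20, 0.3, 0, 0, 0, 0, 0, 20, 0.2, 0, 0, 0, 0, 0, 20, 0.2, 0, 0, 0, 0, 0, 20, 0.2, 0, 0, 0, 0, 0, 17, 0.2, 0, 0, 0, 0, 0, 0, -1, 0, 0, 0, 0, 0, 0, -1], newtons=40)

```text
time: 7.95
tcp_pos: [0.6264, -0.1371, 0.0532]
eef_rot: [-0.0, 0.782, 0.623, -0.0]
wrist_force: [0.7, 0.3, -0.1]
width: 0.264
```

Call:
servo_tool(motion=[0, 0, 0, 0, 0, 0, -1, 0, 0, 0, 0, 0, 0, -1, 0, 0, 0, 0, 0, 0, -1, 0, 0, 0, 0, 0, -25, -1, 0, 0, 0, 0, 0, -25, -1, 0, 0, 0, 0, 0, -25, -1, 0, 0, 0, 0, 0, -25, -1, 0, 0, 0, 0, 0, 0, -1])

```text
time: 8.75
tcp_pos: [0.6288, -0.1383, 0.1575]
eef_rot: [0.003, 0.782, 0.623, 0.002]
wrist_force: [0.3, -0.1, -3.1]
width: 0.154
```

```bash
python3 - <<'E'
from h import *
s=observe();print(s['tcp_pos'],s['wrist_force'],s['torque'],"tool torque",rot(s['eef_rot']).inv().apply(s['torque']))
im,K,T,c=cam("wrist"); np.savez("w5",K=K,T=T,im=im);save("w5",im)
E
```

```text
[ 0.62882588 -0.13831994  0.15745147] [ 0.26795766 -0.14740216 -3.12299997] [0.0864765  0.05125226 0.03624469] tool torque [ 0.0693091   0.0730399  -0.03577819]
```

View pics/w5.png

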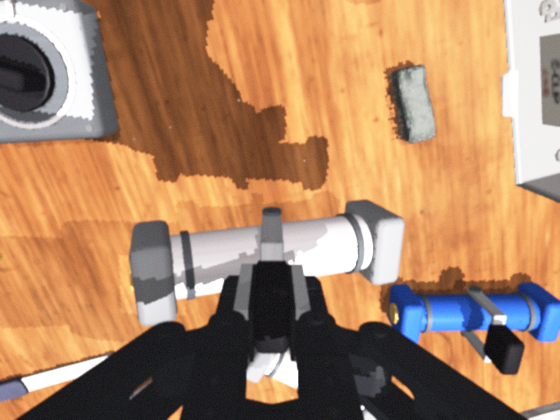

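```bash
cat >> h.py <<'E'
def dip(K,T,gz=.016):
    s=observe(); A=rot(s["eef_rot"]); h=A.inv().apply([0,0,-1.])  # down in tool
    for sg in (1,-1):
        Q=R.from_euler('x',sg*.3)  # +: tool +y end goes +z tool = down
        print("dip +y" if sg>0 else "dip -y",{("L" if y<0 else "R"):[tuple(np.round(proj(K,T,A.apply(np.array([0,0,.032])+Q.apply([x,y,-.02]))+s["tcp_pos"])).astype(int)) for x in(-.02,.02)] for y in(-.07,.07)})
E
python3 - <<'E'
from h import *
f=np.load("w5.npz");dip(f["K"],f["T"])
E
```

```text
dip +y {'L': [(np.int64(132), np.int64(328)), (np.int64(120), np.int64(248))], 'R': [(np.int64(396), np.int64(280)), (np.int64(404), np.int64(214))]}
dip -y {'L': [(np.int64(138), np.int64(281)), (np.int64(129), np.int64(214))], 'R': [(np.int64(400), np.int64(327)), (np.int64(411), np.int64(247))]}
```

```bash
python3 - <<'E'
from h import *
np.set_printoptions(precision=4,suppress=True)
r=[]
for n,box in(("top",(70,150,220,270)),("scene",(105,205,260,340))):
    im,K,T,c=cam(n); hsv=cv2.cvtColor(im,cv2.COLOR_RGB2HSV)
    m=((hsv[...,1]<60)&(hsv[...,2]>120)).astype(np.uint8); k=np.zeros_like(m);x0,y0,x1,y1=box;k[y0:y1,x0:x1]=1
    m=cv2.morphologyEx(m&k,cv2.MORPH_OPEN,np.ones((3,3)))
    m=cv2.morphologyEx(m,cv2.MORPH_CLOSE,np.ones((9,9)))
    ct=max(cv2.findContours(m,0,2)[0],key=cv2.contourArea); hu=cv2.convexHull(ct)
    ap=cv2.approxPolyN(hu,4).reshape(-1,2) if hasattr(cv2,"approxPolyN") else cv2.approxPolyDP(hu,6,True).reshape(-1,2)
    print(n,cv2.contourArea(ct),ap.tolist())
    a=ap[np.argsort(np.arctan2(*(ap-ap.mean(0)).T[::-1]))]; r.append((K,T,a))
    v=im.copy(); cv2.polylines(v,[ap.astype(int).reshape(-1,1,2)],True,(255,0,0),1); save("tr_"+n,cv2.resize(v[y0-10:y1+10,x0-10:x1+10],None,fx=2.5,fy=2.5))
a=cv2.imread("pics/tr_top.png");b=cv2.imread("pics/tr_scene.png");H=max(a.shape[0],b.shape[0])
p=lambda q:cv2.copyMakeBorder(q,0,H-q.shape[0],0,0,0)
o=np.hstack([p(a),p(b)]);print(o.shape);cv2.imwrite("pics/tr.png",o if o.shape[1]<=800 else cv2.resize(o,None,fx=800/o.shape[1],fy=800/o.shape[1]))
for s in range(4):
    q=[tri(ray(r[0][0],r[0][1],*r[0][2][i]),ray(r[1][0],r[1][1],*r[1][2][(i+s)%4])) for i in range(4)]
    e=[x[1] for x in q]
    if max(e)<.02: P=np.array([x[0] for x in q]); print(s,e);print(P,P.mean(0)); print([np.linalg.norm(P[i]-P[i-1]) for i in range(4)])
E
```

```text
top 8564.5 [[207, 241], [100, 256], [83, 177], [193, 162]]
scene 6725.5 [[246, 267], [162, 326], [119, 266], [203, 215]]
(388, 863, 3)
0 [np.float64(0.00029358487544011634), np.float64(0.0005947445135401232), np.float64(0.0004124973242641248), np.float64(0.0004032479239760102)]
[[0.6276 0.4325 0.0872]
 [0.6693 0.1785 0.0888]
 [0.4858 0.1477 0.0313]
 [0.4442 0.4022 0.0368]] [0.5567 0.2902 0.061 ]
[np.float64(0.1926385851008335), np.float64(0.257331033771136), np.float64(0.1947321010522755), np.float64(0.2579318138093219)]
```

View pics/tr.png

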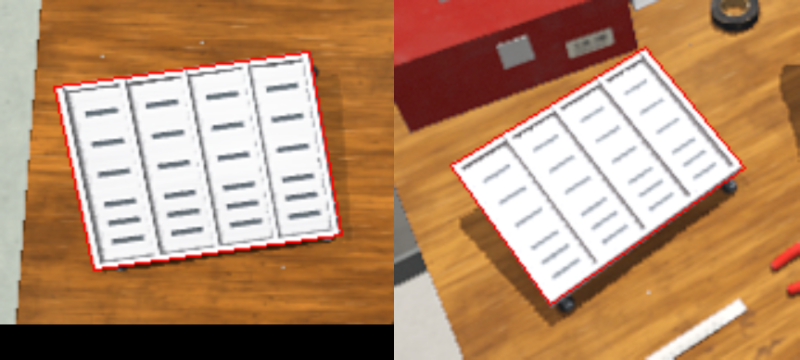

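Call:
servo_tool(motion=[0, 0, 0, 0, 0, -25, -1, 0, 0, 0, 10, -4, -30, -1, 0, 0, 0, 25, -10, -20, -1, 0, 0, 0, 36, -15, 0, -1, 0, 0, 0, 36, -15, 0, -1, 0, 0, 0, 36, -15, 0, -1, 0, 0, 0, 36, -15, 0, -1, 0, 0, 0, 36, -15, 0, -1])

```text
time: 9.7
tcp_pos: [0.5863, 0.0934, 0.225]
eef_rot: [-0.002, 0.782, 0.623, -0.002]
wrist_force: [-0.2, -0.0, -5.1]
width: 0.155
```

Call:
servo_tool(motion=[0, 0, 0, 36, -15, 0, -1, 0, 0, 0, 36, -15, 0, -1, 0, 0, 0, 36, -15, 0, -1, 0, 0, 0, 36, -15, 0, -1, 0, 0, 0, 36, -15, 0, -1, 0, 0, 0, 36, -15, 0, -1, 0, 0, 0, 36, -15, 0, -1, 0, 0, 0, 19, -9, 0, -1])

```text
time: 10.5
tcp_pos: [0.5356, 0.3839, 0.2246]
eef_rot: [-0.001, 0.782, 0.624, -0.002]
wrist_force: [0.6, -0.1, -4.5]
width: 0.154
```

Call:
servo_tool(motion=[0, 0, -8.4, 0, 0, 0, -1, 0, 0, -8.4, 0, 0, 0, -1, 0, 0, -8.4, 0, 0, 0, -1, 0, 0, -8.4, 0, 0, 0, -1, 0, 0, -8.4, 0, 0, 0, -1, 0, 0, -8.4, 0, 0, 0, -1, 0, 0, -8.4, 0, 0, 0, -1, 0, 0, -8.4, 0, 0, 0, -1])

```text
time: 11.3
tcp_pos: [0.5366, 0.3809, 0.2245]
eef_rot: [-0.002, 0.304, 0.953, -0.002]
wrist_force: [0.5, -0.3, -5.4]
width: 0.151
```

Call:
servo_tool(motion=[0, 0, -8.4, 0, 0, 0, -1, 0, 0, -8.4, 0, 0, 0, -1, 0, 0, -8.4, 0, 0, 0, -1, 0, 0, -8.4, 0, 0, 0, -1, 0, 0, -8.4, 0, 0, 0, -1, 0, 0, -8.4, 0, 0, 0, -1, 0, 0, -8.4, 0, 0, 0, -1, 0, 0, -8.4, 0, 0, 0, -1])

```text
time: 12.1
tcp_pos: [0.5368, 0.3809, 0.2246]
eef_rot: [-0.002, -0.274, 0.962, -0.001]
wrist_force: [0.2, -0.0, -4.7]
width: 0.154
```

Call:
servo_tool(motion=[0, 0, -8.4, 0, 0, 0, -1, 0, 0, -8.4, 0, 0, 0, -1, 0, 0, -8.4, 0, 0, 0, -1, 0, 0, -8.4, 0, 0, 0, -1, 0, 0, -8.4, 0, 0, 0, -1, 0, 0, -8.4, 0, 0, 0, -1, 0, 0, -8.4, 0, 0, 0, -1, 0, 0, -8.4, 0, 0, 0, -1])

```text
time: 12.9
tcp_pos: [0.5369, 0.381, 0.2247]
eef_rot: [0.002, 0.76, -0.65, -0.001]
wrist_force: [0.1, 0.3, -4.4]
width: 0.156
```

```bash
cat >> h.py <<'E'
def bay(y,xt=0):
    O=np.array([.5595,.2907,.050]); A=R.from_euler('ZY',[9.3,-15],degrees=True); return O+A.apply([xt,y,.02])
def where(tgt):
    s=observe(); A=rot(s["eef_rot"]); x=A.apply([1,0,0]); print("t",s["time"],"tcp",s["tcp_pos"].round(4),"yawx",np.degrees(np.arctan2(x[1],x[0])).round(1),"tilt",np.degrees(np.arccos(-A.apply([0,0,1])[2])).round(2),"q1,q6",s["q"][[0,5]].round(3),"F",s["wrist_force"].round(1),"shift",totool(tgt).round(1))
E
python3 - <<'E'
from h import *
where(bay(.093)+[0,0,.032])
E
```

```text
t 12.9 tcp [0.5369 0.381  0.2247] yawx -81.0 tilt 0.26 q1,q6 [ 0.504 -2.794] F [ 0.1  0.3 -4.4] shift [ -0.5  -3.1 123.4]
```

Call:
servo_tool(motion=[0, 0, 0, 0, -3, 20, -1, 0, 0, 0, 0, 0, 25, -1, 0, 0, 0, 0, 0, 25, -1, 0, 0, 0, 0, 0, 25, -1, 0, 0, 0, 0, 0, 15, -1, 0, 0, 0, 0, 0, 8, -1, 0, 0, 0, 0, 0, 3, -1, 0, 0, 0, 0, 0, 0, -1])

```text
time: 13.7
tcp_pos: [0.5411, 0.3822, 0.1075]
eef_rot: [-0.0, 0.758, -0.652, 0.0]
wrist_force: [0.1, 0.8, -4.5]
width: 0.156
```

Call:
servo_tool(motion=[0, 0, 0, 0, 0, 2, -1, 0, 0, 0, 0, 0, 2, -1, 0, 0, 0, 0, 0, 0, -1, 0, 0, 0, 0, 0, 0, -1])

```text
time: 14.1
tcp_pos: [0.5415, 0.3825, 0.1045]
eef_rot: [-0.001, 0.758, -0.652, 0.0]
wrist_force: [0.8, 0.1, -1.3]
width: 0.153
```

Call:
servo_tool(motion=[0, 0, 0, 0, 0, 1.5, -1, 0, 0, 0, 0, 0, 1.5, -1, 0, 0, 0, 0, 0, 0, -1, 0, 0, 0, 0, 0, 0, -1])

```text
time: 14.5
tcp_pos: [0.5417, 0.3826, 0.1038]
eef_rot: [-0.001, 0.758, -0.652, 0.0]
wrist_force: [-2.6, -1.9, 9.5]
width: 0.155
```

Call:
servo_tool(motion=[0, 0, 0, 0, 0, 0, -0.3, 0, 0, 0, 0, 0, 0, 0, 0, 0, 0, 0, 0, 0, 0, 0, 0, 0, 0, 0, -15, 0, 0, 0, 0, 0, 0, -25, 0.5, 0, 0, 0, 0, 0, -30, 1, 0, 0, 0, 0, 0, -40, 1, 0, 0, 0, 0, 0, -40, 1])

```text
time: 15.3
tcp_pos: [0.5405, 0.382, 0.2522]
eef_rot: [0.0, 0.758, -0.652, -0.0]
wrist_force: [0.1, 0.5, -0.1]
width: 0.994
```

```bash
python3 - <<'E'
from h import *
where(bay(.031))
a,Ka,Ta,_=cam("top"); w,K,T,_=cam("wrist"); np.savez("w6",K=K,T=T,im=w)
w=w.copy()
for y in (.093,.031):
  for x in(-.07,.07): cv2.circle(w,tuple(int(v) for v in proj(K,T,bay(y,x))),4,(255,0,0),1)
a=cv2.resize(a[140:300,70:450],None,fx=2.1,fy=2.1); save("m6",np.vstack([a,cv2.resize(w[:,:],(350,262))if 0 else cv2.copyMakeBorder(cv2.resize(w,(347,260)),0,0,0,a.shape[1]-347,0)]))
E
```

```text
t 15.3 tcp [0.5405 0.382  0.2522] yawx -81.4 tilt 0.01 q1,q6 [ 0.503 -2.79 ] F [ 0.1  0.5 -0.1] shift [ 62.1   0.4 182.9]
```

View pics/m6.png

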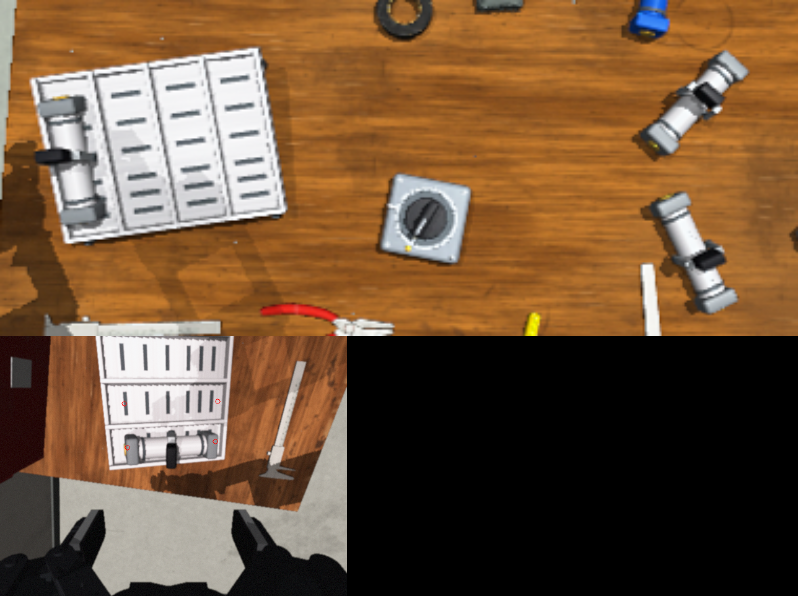

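Call:
servo_tool(motion=[0, 0, 8.3, 0, 0, 0, 1, 0, 0, 8.3, 0, 0, 0, 1, 0, 0, 8.3, 0, 0, 0, 1, 0, 0, 8.3, 0, 0, 0, 1, 0, 0, 8.3, 0, 0, 0, 1, 0, 0, 8.3, 0, 0, 0, 1, 0, 0, 8.3, 0, 0, 0, 1, 0, 0, 8.3, 0, 0, 0, 1])

```text
time: 16.2
tcp_pos: [0.5406, 0.382, 0.2503]
eef_rot: [-0.0, -0.275, 0.961, -0.0]
wrist_force: [0.0, -0.3, 0.6]
width: 1.001
```

Call:
servo_tool(motion=[0, 0, 8.3, 0, 0, 0, 1, 0, 0, 8.3, 0, 0, 0, 1, 0, 0, 8.3, 0, 0, 0, 1, 0, 0, 8.3, 0, 0, 0, 1, 0, 0, 8.3, 0, 0, 0, 1, 0, 0, 8.3, 0, 0, 0, 1, 0, 0, 8.3, 0, 0, 0, 1, 0, 0, 8.3, 0, 0, 0, 1])

```text
time: 17.0
tcp_pos: [0.5406, 0.382, 0.2503]
eef_rot: [-0.0, 0.296, 0.955, -0.0]
wrist_force: [1.1, 0.2, 0.2]
width: 0.999
```

Call:
servo_tool(motion=[0, 0, 8.3, 0, 0, 0, 1, 0, 0, 8.3, 0, 0, 0, 1, 0, 0, 8.3, 0, 0, 0, 1, 0, 0, 8.3, 0, 0, 0, 1, 0, 0, 8.3, 0, 0, 0, 1, 0, 0, 8.3, 0, 0, 0, 1, 0, 0, 0, -39, -4, 0, 1, 0, 0, 0, -39, -4, 0, 1])

```text
time: 17.8
tcp_pos: [0.5406, 0.3034, 0.2502]
eef_rot: [0.0, 0.668, 0.744, -0.0]
wrist_force: [-0.2, 0.3, 0.2]
width: 1.003
```

Call:
servo_tool(motion=[0, 0, 0, -40, -4, 0, 1, 0, 0, 0, -40, -4, 0, 1, 0, 0, 0, -40, -4, 0, 1, 0, 0, 0, -40, -4, 0, 1, 0, 0, 0, -40, -4, 0, 1, 0, 0, 0, -40, -4, 0, 1, 0, 0, 0, -40, -4, 0, 1, 0, 0, 0, -40, -4, 0, 1])

```text
time: 18.6
tcp_pos: [0.5426, -0.0195, 0.2506]
eef_rot: [0.0, 0.669, 0.743, 0.0]
wrist_force: [1.6, 0.9, -0.5]
width: 1.0
```

Call:
servo_tool(motion=[0, 0, 0, -40, -4, 0, 1, 0, 0, 0, -40, -4, 0, 1, 0, 0, 0, -40, -4, 0, 1, 0, 0, 0, -40, -4, 0, 1, 0, 0, 0, -40, -4, 0, 1, 0, 0, 0, -40, -4, 0, 1, 0, 0, 0, -40, -4, 0, 1, 0, 0, 0, 0, 0, 0, 1])

```text
time: 19.4
tcp_pos: [0.5437, -0.3034, 0.2501]
eef_rot: [0.0, 0.671, 0.742, -0.001]
wrist_force: [0.2, 0.2, 0.8]
width: 1.0
```

```bash
python3 - <<'E'
from h import *
where([.63,-.33,.04])
im,K,T,c=cam("wrist"); np.savez("w7",K=K,T=T,im=im);save("w7",im[:,:]);print(proj(K,T,[.627,-.334,.04]),proj(K,T,[.453,-.333,.04]))
E
```

```text
t 19.4 tcp [ 0.5437 -0.3034  0.2501] yawx 95.8 tilt 0.07 q1,q6 [-0.628 -0.728] F [0.2 0.2 0.8] shift [-34.9  83.3 210. ]
(np.float64(347.1695715237339), np.float64(210.19940261680412)) (np.float64(178.95522128347866), np.float64(193.0544789548298))
```

View pics/w7.png

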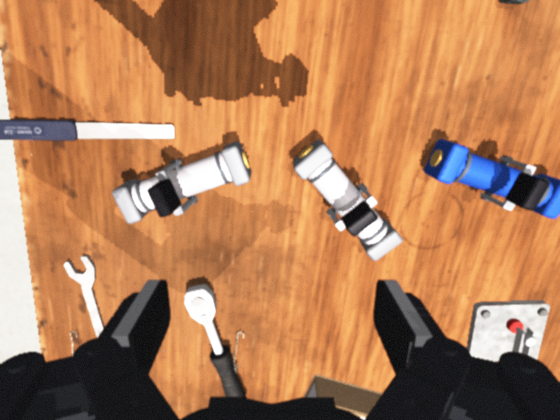

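```bash
python3 - <<'E'
from h import *
f=np.load("w7.npz");K,T=f["K"],f["T"]
place(K,T,(131,201),(234,165),(163,196)); place(K,T,(314,163),(381,241),(357,220))
E
```

```text
caps [ 0.4041 -0.3465  0.04  ] [ 0.507  -0.2983  0.04  ] len 0.1136 yaw 25.1 ctr [ 0.4555 -0.3224  0.04  ] grip [ 0.4481 -0.3244  0.08  ]
tool yaw x,y [95.9  5.9] tool shift grip [-13.4 -97.7 170.1] ctr [-12.2 -90.1 210.1]
caps [ 0.5859 -0.2883  0.04  ] [ 0.6689 -0.3648  0.04  ] len 0.1129 yaw -42.7 ctr [ 0.6274 -0.3265  0.04  ] grip [ 0.6274 -0.3296  0.08  ]
tool yaw x,y [95.9  5.9] tool shift grip [-36.9  80.2 170. ] ctr [-33.8  80.4 210. ]
```

Call:
servo_tool(motion=[0, 0, 8.1, 0, 0, 0, 1, 0, 0, 8.1, 0, 0, 0, 1, 0, 0, 8.1, 0, 0, 0, 1, 0, 0, 8.1, 0, 0, 0, 1, 0, 0, 8.1, 0, 0, 0, 1, 0, 0, 8.1, 0, 0, 0, 0.5, 0, 0, 0, 19, 39, 0, 0.2, 0, 0, 0, 19.5, 39, 0, 0.2])

```text
time: 20.25
tcp_pos: [0.6284, -0.322, 0.2504]
eef_rot: [-0.0, 0.915, 0.403, -0.0]
wrist_force: [0.8, -0.2, 0.8]
width: 0.601
```

Call:
servo_tool(motion=[0, 0, 0, 0, 0, 30, 0.2, 0, 0, 0, 0, 0, 30, 0.2, 0, 0, 0, 0, 0, 30, 0.2, 0, 0, 0, 0, 0, 20, 0.2, 0, 0, 0, 0, 0, 0, 0.2])

```text
time: 20.75
tcp_pos: [0.626, -0.3207, 0.1355]
eef_rot: [-0.004, 0.915, 0.403, -0.002]
wrist_force: [-0.3, 0.5, -0.2]
width: 0.596
```

```bash
python3 - <<'E'
from h import *
where([.6274,-.3285,.052])
im,K,T,c=cam("wrist"); np.savez("w8",K=K,T=T,im=im)
hsv=cv2.cvtColor(im,cv2.COLOR_RGB2HSV); 
m=((hsv[...,1]<60)&(hsv[...,2]>120)).astype(np.uint8); m[300:]=0
n,l,st,ce=cv2.connectedComponentsWithStats(cv2.morphologyEx(m,cv2.MORPH_CLOSE,np.ones((9,9))))
for i in range(1,n):
    if st[i,4]>1500: print(st[i],cv2.minAreaRect(np.argwhere(l==i)[:,::-1].astype(np.float32)))
for p in ([.6274,-.3265,.04],[.6274,-.3265,.08]): print(proj(K,T,p))
b=(im.max(2)<45).astype(np.uint8); b[270:]=0
n,l,st,ce=cv2.connectedComponentsWithStats(b)
for i in range(1,n):
    if st[i,4]>150: print("blk",st[i],ce[i])
save("w8",im)
E
```

```text
t 20.75 tcp [ 0.626  -0.3207  0.1355] yawx 47.5 tilt 0.48 q1,q6 [-0.579  0.162] F [-0.3  0.5 -0.2] shift [-4.8  7.  83.5]
[ 186  179  198   65 8315] ((284.2840576171875, 210.24212646484375), (197.1920166015625, 62.668968200683594), 0.9710219502449036)
(np.float64(278.76671551800723), np.float64(217.3970515342296))
(np.float64(279.49586381550296), np.float64(240.57871687476432))
blk [436   0  33  28 626] [451.71086262  11.67252396]
blk [279 208  24  53 774] [289.20801034 226.80103359]
```

```bash
python3 - <<'E'
from h import *
f=np.load("w8.npz");K,T=f["K"],f["T"]
for p in ((291,240,.08),(291,226,.068),(285,212,.03)): q=onz(K,T,*p);print(q.round(4),totool(q).round(1))
E
```

```text
[ 0.6328 -0.3309  0.08  ] [-3.  10.5 58.3]
[ 0.636 -0.328  0.068] [ 1.3 11.  70.3]
[ 0.6312 -0.3293  0.03  ] [ -2.9   8.5 108.3]
```

Call:
servo_tool(motion=[0, 0, 0, -2, 10, 10, 0.2, 0, 0, 0, 0, 0, 20, 0.2, 0, 0, 0, 0, 0, 25, 0.2, 0, 0, 0, 0, 0, 20, 0.2, 0, 0, 0, 0, 0, 8, 0.2, 0, 0, 0, 0, 0, 0, -1, 0, 0, 0, 0, 0, 0, -1, 0, 0, 0, 0, 0, 0, -1])

```text
time: 21.6
tcp_pos: [0.6345, -0.3319, 0.0597]
eef_rot: [-0.0, 0.916, 0.402, 0.0]
wrist_force: [-4.3, 4.4, 13.1]
width: 0.16
```

Call:
servo_tool(motion=[0, 0, 0, 0, 0, 0, -1, 0, 0, 0, 0, 0, 0, -1, 0, 0, 0, 0, 0, 0, -1, 0, 0, 0, 0, 0, -25, -1, 0, 0, 0, 0, 0, -25, -1, 0, 0, 0, 0, 0, -25, -1, 0, 0, 0, 0, 0, -25, -1, 0, 0, 0, 0, 0, 0, -1])

```text
time: 22.4
tcp_pos: [0.6366, -0.3336, 0.1632]
eef_rot: [0.004, 0.915, 0.402, 0.003]
wrist_force: [0.5, -1.3, -2.5]
width: 0.152
```

```bash
python3 - <<'E'
from h import *
s=observe();print("tool torque",rot(s['eef_rot']).inv().apply(s['torque']));where([.6274,-.3285,.052])
im,K,T,c=cam("wrist"); np.savez("w9",K=K,T=T,im=im);save("w9",im);dip(K,T)
E
```

```text
tool torque [-0.28771927 -0.05343981  0.03814353]
t 22.4 tcp [ 0.6366 -0.3336  0.1632] yawx 47.4 tilt 0.59 q1,q6 [-0.586  0.157] F [ 0.5 -1.3 -2.5] shift [ -2.6 -11.4 111.1]
dip +y {'L': [(np.int64(134), np.int64(329)), (np.int64(122), np.int64(249))], 'R': [(np.int64(396), np.int64(282)), (np.int64(405), np.int64(215))]}
dip -y {'L': [(np.int64(139), np.int64(282)), (np.int64(130), np.int64(215))], 'R': [(np.int64(401), np.int64(328)), (np.int64(412), np.int64(249))]}
```

View pics/w9.png

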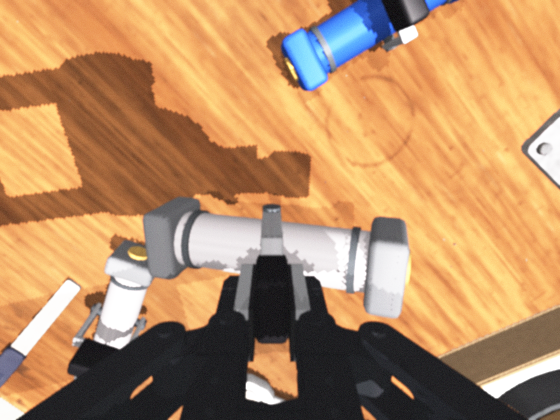

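Call:
servo_tool(motion=[0, 0, -7.4, 0, 0, -25, -1, 0, 0, -7.4, 0, 0, -25, -1, 0, 0, -7.4, 0, 0, -25, -1, 0, 0, -7.4, 0, 0, -5, -1, 0, 0, -7.4, 0, 0, 0, -1, 0, 0, -7.4, 0, 0, 0, -1, 0, 0, -7.5, 0, 0, 0, -1, 0, 0, 0, 25, 1, 0, -1])

```text
time: 23.25
tcp_pos: [0.6299, -0.3088, 0.2338]
eef_rot: [-0.001, 0.647, 0.762, -0.001]
wrist_force: [0.1, 0.3, -4.2]
width: 0.155
```

Call:
servo_tool(motion=[0, 0, 0, 40, 1, 0, -1, 0, 0, 0, 40, 1, 0, -1, 0, 0, 0, 40, 1, 0, -1, 0, 0, 0, 40, 1, 0, -1, 0, 0, 0, 40, 1, 0, -1, 0, 0, 0, 40, 1, 0, -1, 0, 0, 0, 40, 1, 0, -1, 0, 0, 0, 40, 1, 0, -1])

```text
time: 24.05
tcp_pos: [0.5856, 0.0116, 0.2345]
eef_rot: [-0.001, 0.647, 0.762, -0.001]
wrist_force: [0.4, 0.1, -3.1]
width: 0.152
```

Call:
servo_tool(motion=[0, 0, 0, 40, 1, 0, -1, 0, 0, 0, 40, 1, 0, -1, 0, 0, 0, 40, 1, 0, -1, 0, 0, 0, 40, 1, 0, -1, 0, 0, 0, 40, 1, 0, -1, 0, 0, 0, 40, 1, 0, -1, 0, 0, 0, 40, 1, 0, -1, 0, 0, 0, 20, 1, 0, -1])

```text
time: 24.85
tcp_pos: [0.5443, 0.3099, 0.2344]
eef_rot: [-0.001, 0.646, 0.763, -0.001]
wrist_force: [-0.4, -0.7, -4.4]
width: 0.151
```

```bash
python3 - <<'E'
from h import *
where(bay(.031)+[0,0,.04])
im,K,T,c=cam("top");save("t9",im)
E
```

```text
t 24.85 tcp [0.5443 0.3099 0.2344] yawx 99.5 tilt 0.2 q1,q6 [0.398 0.233] F [-0.4 -0.7 -4.4] shift [  9.5   7.2 125. ]
```

Call:
servo_tool(motion=[0, 0, 0, 9, 6, 0, -1, 0, 0, 0, 0, 0, 25, -1, 0, 0, 0, 0, 0, 25, -1, 0, 0, 0, 0, 0, 25, -1, 0, 0, 0, 0, 0, 15, -1, 0, 0, 0, 0, 0, 0, -1, 0, 0, 0, 0, 0, 0, -1])

```text
time: 25.6
tcp_pos: [0.551, 0.3168, 0.1473]
eef_rot: [0.0, 0.647, 0.762, -0.0]
wrist_force: [1.2, 0.3, -3.3]
width: 0.149
```

```bash
python3 - <<'E'
from h import *
where(bay(.031)+[0,0,.04])
E
```

```text
t 25.6 tcp [0.551  0.3168 0.1473] yawx 99.3 tilt 0.0 q1,q6 [0.405 0.242] F [ 1.2  0.3 -3.3] shift [ 3.8 -1.  38. ]
```

Call:
servo_tool(motion=[0, 0, 0, 4, -1, 10, -1, 0, 0, 0, 0, 0, 12, -1, 0, 0, 0, 0, 0, 8, -1, 0, 0, 0, 0, 0, 3, -1, 0, 0, 0, 0, 0, 0, -1, 0, 0, 0, 0, 0, 0, -1])

```text
time: 26.2
tcp_pos: [0.5491, 0.321, 0.1144]
eef_rot: [0.0, 0.647, 0.762, 0.0]
wrist_force: [0.4, -0.0, -3.6]
width: 0.158
```

Call:
servo_tool(motion=[0, 0, 0, 0, 0, 2, -1, 0, 0, 0, 0, 0, 0, -1, 0, 0, 0, 0, 0, 0, -1])

```text
time: 26.5
tcp_pos: [0.549, 0.3209, 0.1125]
eef_rot: [0.0, 0.647, 0.762, 0.0]
wrist_force: [-0.7, -0.6, -3.1]
width: 0.152
```

Call:
servo_tool(motion=[0, 0, 0, 0, 0, 1.5, -1, 0, 0, 0, 0, 0, 1.5, -1, 0, 0, 0, 0, 0, 0, -1, 0, 0, 0, 0, 0, 0, -1])

```text
time: 26.9
tcp_pos: [0.5492, 0.321, 0.1096]
eef_rot: [0.0, 0.647, 0.762, 0.0]
wrist_force: [-0.2, 1.2, -0.9]
width: 0.155
```

Call:
servo_tool(motion=[0, 0, 0, 0, 0, 1, -1, 0, 0, 0, 0, 0, 0.5, -1, 0, 0, 0, 0, 0, 0, -1, 0, 0, 0, 0, 0, 0, -1])

```text
time: 27.3
tcp_pos: [0.5494, 0.3211, 0.109]
eef_rot: [0.0, 0.647, 0.762, 0.0]
wrist_force: [-1.7, -0.1, 5.0]
width: 0.156
```

Call:
servo_tool(motion=[0, 0, 0, 0, 0, 0, -0.3, 0, 0, 0, 0, 0, 0, 0, 0, 0, 0, 0, 0, 0, 0, 0, 0, 0, 0, 0, -20, 0, 0, 0, 0, 0, 0, -30, 0.2, 0, 0, 0, 0, 0, -40, 0.2, 0, 0, -7.9, 0, 0, -30, 0.2, 0, 0, -7.9, 0, 0, 0, 0.2])

```text
time: 28.1
tcp_pos: [0.5515, 0.3221, 0.2344]
eef_rot: [0.003, 0.534, 0.846, 0.004]
wrist_force: [1.1, 0.6, -0.4]
width: 0.6
```

Call:
servo_tool(motion=[0, 0, 0, -34, -22.5, 0, 0.2, 0, 0, 0, -34, -22.5, 0, 0.2, 0, 0, 0, -34, -22.5, 0, 0.2, 0, 0, 0, -34, -22.5, 0, 0.2, 0, 0, 0, -34, -22.5, 0, 0.2, 0, 0, 0, -34, -22.5, 0, 0.2, 0, 0, 0, -34, -22.5, 0, 0.2, 0, 0, 0, -34, -22.5, 0, 0.2])

```text
time: 28.9
tcp_pos: [0.501, -0.0033, 0.2275]
eef_rot: [0.0, 0.536, 0.844, 0.0]
wrist_force: [0.5, -0.8, 0.4]
width: 0.599
```

Call:
servo_tool(motion=[0, 0, 0, -34, -22.5, 0, 0.2, 0, 0, 0, -34, -22.5, 0, 0.2, 0, 0, 0, -34, -22.5, 0, 0.2, 0, 0, 0, -34, -22.5, 0, 0.2, 0, 0, 0, -34, -22.5, 0, 0.2, 0, 0, 0, -34, -22.5, 0, 0.2, 0, 0, 0, -30, -20, 0, 0.2, 0, 0, 0, 0, 0, 0, 0.2])

```text
time: 29.7
tcp_pos: [0.4596, -0.2829, 0.2273]
eef_rot: [-0.0, 0.538, 0.843, -0.001]
wrist_force: [0.1, -0.4, -0.6]
width: 0.6
```

```bash
cat >> h.py <<'E'
def blobs(K,T,im,vmax=300):
    hsv=cv2.cvtColor(im,cv2.COLOR_RGB2HSV)
    for nm,m,a in(("wht",(hsv[...,1]<60)&(hsv[...,2]>120),1500),("blk",im.max(2)<45,150)):
        m=m.astype(np.uint8);m[vmax:]=0
        if nm=="wht": m=cv2.morphologyEx(m,cv2.MORPH_CLOSE,np.ones((9,9)))
        n,l,st,ce=cv2.connectedComponentsWithStats(m)
        for i in range(1,n):
            if st[i,4]>a: r=cv2.minAreaRect(np.argwhere(l==i)[:,::-1].astype(np.float32)); print(nm,st[i],np.round(r[0]),np.round(r[1]),round(r[2],1),"tool@.03",totool(onz(K,T,*r[0],.03)).round(1),"@.072",totool(onz(K,T,*r[0],.072)).round(1))
E
python3 - <<'E'
from h import *
where([.452,-.323,.052])
im,K,T,c=cam("wrist"); np.savez("w10",K=K,T=T,im=im);save("w10",im);blobs(K,T,im)
print(proj(K,T,[.4555,-.3224,.03]),proj(K,T,[.452,-.323,.07]))
E
```

```text
t 29.7 tcp [ 0.4596 -0.2829  0.2273] yawx 114.9 tilt 0.06 q1,q6 [-0.689 -1.123] F [ 0.1 -0.4 -0.6] shift [-33.1 -23.6 175.4]
wht [    0     0   256   300 22614] [127. 149.] [255. 299.] 0.0 tool@.03 [  24.5 -136.   197.3] @.072 [  31.6 -119.1  155.3]
wht [ 174  190  143   46 4221] [246. 213.] [ 45. 142.] 86.6 tool@.03 [-39.  -25.7 197.2] @.072 [-24.  -22.5 155.2]
blk [225 208  20  36 316] [235. 226.] [35. 19.] 86.2 tool@.03 [-52.8 -37.2 197.2] @.072 [-36.1 -32.6 155.2]
blk [197 269  17  31 322] [205. 284.] [16. 30.] 0.0 tool@.03 [-120.4  -71.5  197.1] @.072 [-95.4 -62.7 155.2]
blk [331 269  16  31 311] [338. 284.] [30. 15.] 90.0 tool@.03 [-120.6   72.1  197.1] @.072 [-95.5  63.3 155.1]
blk [170 281  19  19 191] [179. 290.] [10. 24.] 24.0 tool@.03 [-128.1  -99.7  197.1] @.072 [-102.1  -87.3  155.2]
blk [355 281  19  19 187] [363. 290.] [24.  9.] 63.4 tool@.03 [-128.3   99.6  197.1] @.072 [-102.3   87.3  155.1]
(np.float64(249.88130092316263), np.float64(209.62655268049087)) (np.float64(243.4711759698302), np.float64(223.29306328156338))
```

Call:
servo_tool(motion=[0, 0, -1.5, -18, -15, 20, 0.2, 0, 0, 0, -18, -14, 25, 0.2, 0, 0, 0, 0, 0, 25, 0.2, 0, 0, 0, 0, 0, 25, 0.2, 0, 0, 0, 0, 0, 0, 0.2, 0, 0, 0, 0, 0, 0, 0.2])

```text
time: 30.35
tcp_pos: [0.4505, -0.3235, 0.1327]
eef_rot: [-0.0, 0.525, 0.851, 0.0]
wrist_force: [0.4, -0.1, 0.3]
width: 0.596
```

```bash
python3 - <<'E'
from h import *
where([.452,-.323,.054])
im,K,T,c=cam("wrist"); np.savez("w11",K=K,T=T,im=im);save("w11",im);blobs(K,T,im)
E
```

```text
t 30.35 tcp [ 0.4505 -0.3235  0.1327] yawx 116.7 tilt 0.06 q1,q6 [-0.757 -1.223] F [ 0.4 -0.1  0.3] shift [-0.3  1.6 78.7]
wht [   0   35  286  184 9701] [122.  96.] [173. 299.] 75.0 tool@.03 [ 78.2 -96.4 103.8] @.072 [ 79.2 -79.7  61.8]
wht [ 172  181  200   62 8119] [271. 211.] [199.  60.] 0.7 tool@.03 [ -1.2   0.9 104. ] @.072 [13.4  1.  62. ]
blk [245 206  27  54 530] [258. 233.] [53. 26.] 87.5 tool@.03 [-18.   -8.7 104. ] @.072 [-0.5 -7.  62. ]
blk [197 269  16  31 319] [204. 284.] [30. 15.] 90.0 tool@.03 [-61.2 -50.9 104. ] @.072 [-36.3 -42.   62. ]
blk [331 269  16  31 315] [338. 284.] [30. 15.] 90.0 tool@.03 [-61.2  53.1 104.1] @.072 [-36.3  44.2  62.1]
blk [170 281  19  19 192] [179. 290.] [10. 24.] 23.2 tool@.03 [-66.7 -70.9 104. ] @.072 [-40.9 -58.6  62. ]
blk [355 281  19  19 186] [363. 290.] [24.  9.] 63.4 tool@.03 [-66.8  72.9 104.1] @.072 [-40.9  60.6  62.1]
```

Call:
servo_tool(motion=[0, 0, 0, 0, -3, 20, 0.2, 0, 0, 0, 0, 0, 25, 0.2, 0, 0, 0, 0, 0, 20, 0.2, 0, 0, 0, 0, 0, 13, 0.2, 0, 0, 0, 0, 0, 0, 0.2, 0, 0, 0, 0, 0, 0, -1, 0, 0, 0, 0, 0, 0, -1, 0, 0, 0, 0, 0, 0, -1])

```text
time: 31.2
tcp_pos: [0.4492, -0.3266, 0.0567]
eef_rot: [0.002, 0.525, 0.851, 0.0]
wrist_force: [-0.1, -2.1, 0.7]
width: 0.15
```

Call:
servo_tool(motion=[0, 0, 0, 0, 0, 0, -1, 0, 0, 0, 0, 0, 0, -1, 0, 0, 0, 0, 0, 0, -1, 0, 0, 0, 0, 0, -25, -1, 0, 0, 0, 0, 0, -25, -1, 0, 0, 0, 0, 0, -25, -1, 0, 0, 0, 0, 0, -25, -1, 0, 0, 0, 0, 0, 0, -1])

```text
time: 32.0
tcp_pos: [0.4488, -0.3273, 0.1578]
eef_rot: [0.003, 0.525, 0.851, -0.001]
wrist_force: [1.6, -0.4, -4.4]
width: 0.157
```

```bash
python3 - <<'E'
from h import *
s=observe();print("tool torque",rot(s['eef_rot']).inv().apply(s['torque']));where([.452,-.323,.052])
im,K,T,c=cam("wrist"); np.savez("w12",K=K,T=T,im=im);save("w12",cv2.resize(im,(420,315)));dip(K,T)
E
```

```text
tool torque [-0.2203099  -0.14345864 -0.01486045]
t 32.0 tcp [ 0.4488 -0.3273  0.1578] yawx 116.6 tilt 0.34 q1,q6 [-0.764 -1.229] F [ 1.6 -0.4 -4.4] shift [  3.    4.7 105.8]
dip +y {'L': [(np.int64(133), np.int64(324)), (np.int64(121), np.int64(244))], 'R': [(np.int64(398), np.int64(278)), (np.int64(407), np.int64(210))]}
dip -y {'L': [(np.int64(139), np.int64(278)), (np.int64(130), np.int64(211))], 'R': [(np.int64(402), np.int64(324)), (np.int64(414), np.int64(243))]}
```

View pics/w12.png

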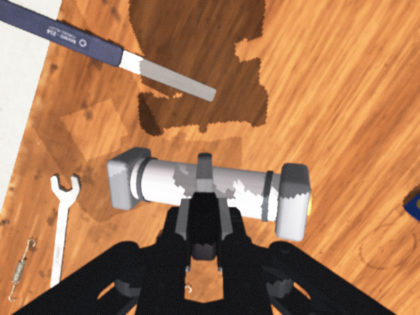

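Call:
servo_tool(motion=[0, 0, 8.6, 0, 0, -25, -1])

```text
out of range; nothing moved
```

Call:
servo_tool(motion=[0, 0, 8.5, 0, 0, -25, -1, 0, 0, 8.5, 0, 0, -25, -1, 0, 0, 0.3, 0, 0, -25, -1, 0, 0, 0, 25, 9, -5, -1, 0, 0, 0, 36, 13, 0, -1, 0, 0, 0, 36, 13, 0, -1, 0, 0, 0, 36, 13, 0, -1, 0, 0, 0, 36, 13, 0, -1])

```text
time: 32.85
tcp_pos: [0.4791, -0.1474, 0.2312]
eef_rot: [-0.002, 0.647, 0.762, -0.001]
wrist_force: [1.8, 0.9, -4.6]
width: 0.159
```

Call:
servo_tool(motion=[0, 0, 0, 36, 13, 0, -1, 0, 0, 0, 36, 13, 0, -1, 0, 0, 0, 36, 13, 0, -1, 0, 0, 0, 36, 13, 0, -1, 0, 0, 0, 36, 13, 0, -1, 0, 0, 0, 36, 13, 0, -1, 0, 0, 0, 36, 13, 0, -1, 0, 0, 0, 36, 13, 0, -1])

```text
time: 33.65
tcp_pos: [0.535, 0.153, 0.231]
eef_rot: [-0.001, 0.647, 0.762, -0.002]
wrist_force: [0.5, -0.4, -4.0]
width: 0.157
```

Call:
servo_tool(motion=[0, 0, 0, 36, 13, 0, -1, 0, 0, 0, 36, 13, 0, -1, 0, 0, 0, 20, 8, 0, -1, 0, 0, 0, 0, 0, 0, -1, 0, 0, 0, 0, 0, 0, -1])

```text
time: 34.15
tcp_pos: [0.5537, 0.2478, 0.2314]
eef_rot: [-0.001, 0.647, 0.763, -0.002]
wrist_force: [-1.1, -0.6, -4.4]
width: 0.156
```

```bash
python3 - <<'E'
from h import *
where(bay(-.031)+[0,0,.0367])
E
```

```text
t 34.15 tcp [0.5537 0.2478 0.2314] yawx 99.4 tilt 0.3 q1,q6 [0.299 0.135] F [-1.1 -0.6 -4.4] shift [ 10.6   8.1 125.3]
```

Call:
servo_tool(motion=[0, 0, 0, 10, 7, 0, -1, 0, 0, 0, 0, 0, 25, -1, 0, 0, 0, 0, 0, 25, -1, 0, 0, 0, 0, 0, 25, -1, 0, 0, 0, 0, 0, 15, -1, 0, 0, 0, 0, 0, 0, -1, 0, 0, 0, 0, 0, 0, -1])

```text
time: 34.85
tcp_pos: [0.5606, 0.259, 0.1452]
eef_rot: [0.0, 0.647, 0.762, 0.0]
wrist_force: [0.4, 0.7, -3.8]
width: 0.153
```

```bash
python3 - <<'E'
from h import *
where(bay(-.031)+[0,0,.0367])
E
```

```text
t 34.85 tcp [0.5606 0.259  0.1452] yawx 99.3 tilt 0.03 q1,q6 [0.312 0.15 ] F [ 0.4  0.7 -3.8] shift [ 0.4 -1.1 39.2]
```

Call:
servo_tool(motion=[0, 0, 0, 0, -1, 12, -1, 0, 0, 0, 0, 0, 14, -1, 0, 0, 0, 0, 0, 8, -1, 0, 0, 0, 0, 0, 2, -1, 0, 0, 0, 0, 0, 0, -1, 0, 0, 0, 0, 0, 0, -1])

```text
time: 35.45
tcp_pos: [0.5593, 0.2591, 0.1089]
eef_rot: [0.0, 0.647, 0.762, 0.0]
wrist_force: [-0.5, -0.1, -4.2]
width: 0.152
```

Call:
servo_tool(motion=[0, 0, 0, 0, 0, 1, -1, 0, 0, 0, 0, 0, 1, -1, 0, 0, 0, 0, 0, 0, -1, 0, 0, 0, 0, 0, 0, -1])

```text
time: 35.85
tcp_pos: [0.5598, 0.2592, 0.1075]
eef_rot: [0.0, 0.647, 0.762, 0.001]
wrist_force: [1.5, 1.3, -1.2]
width: 0.158
```

Call:
servo_tool(motion=[0, 0, 0, 0, 0, 1, -1, 0, 0, 0, 0, 0, 1, -1, 0, 0, 0, 0, 0, 0, -1, 0, 0, 0, 0, 0, 0, -1])

```text
time: 36.25
tcp_pos: [0.5596, 0.2591, 0.1057]
eef_rot: [0.0, 0.647, 0.762, 0.0]
wrist_force: [-0.5, -0.5, 3.9]
width: 0.159
```

Call:
servo_tool(motion=[0, 0, 0, 0, 0, 0, -0.3, 0, 0, 0, 0, 0, 0, 0, 0, 0, 0, 0, 0, 0, 0, 0, 0, 0, 0, 0, -20, 0, 0, 0, 0, 0, 0, -30, 0.2, 0, 0, 0, 0, 0, -40, 0.2, 0, 0, 0, 0, 0, -40, 0.2, 0, 0, 0, 0, 0, 0, 0.2])

```text
time: 37.05
tcp_pos: [0.5623, 0.2601, 0.2427]
eef_rot: [0.003, 0.647, 0.762, 0.005]
wrist_force: [0.0, -0.4, 0.3]
width: 0.604
```

Call:
servo_tool(motion=[0, 0, 0, -34, -15, 0, 1, 0, 0, 0, -34, -15, 0, 1, 0, 0, 0, -34, -15, 0, 1, 0, 0, 0, -34, -15, 0, 1, 0, 0, 0, -34, -15, 0, 1, 0, 0, 0, -34, -15, 0, 1, 0, 0, 0, -34, -15, 0, 1, 0, 0, 0, 0, 0, 0, 1])

```text
time: 37.85
tcp_pos: [0.4931, 0.004, 0.2338]
eef_rot: [-0.0, 0.649, 0.761, -0.001]
wrist_force: [0.2, -0.4, -0.3]
width: 0.998
```

Call:
servo_tool(motion=[0, 0, -7.4, 0, 0, 0, 1, 0, 0, -7.4, 0, 0, 0, 1, 0, 0, -7.4, 0, 0, 0, 1, 0, 0, -7.4, 0, 0, 0, 1, 0, 0, -7.4, 0, 0, 0, 1, 0, 0, -7.4, 0, 0, 0, 1, 0, 0, -7.4, 0, 0, 0, 1])

```text
time: 38.55
tcp_pos: [0.494, 0.0079, 0.2339]
eef_rot: [-0.001, 0.246, 0.969, 0.0]
wrist_force: [-0.5, -0.1, -0.5]
width: 1.0
```

```bash
python3 - <<'E'
from h import *
where([.486,-.0112,.05])
a,Ka,Ta,_=cam("top"); w,K,T,_=cam("wrist"); np.savez("w13",K=K,T=T,im=w)
a=cv2.resize(a[140:300,70:450],None,fx=2.1,fy=2.1); b=cv2.resize(w,(347,260)); s,_,_,_=cam("scene"); s=cv2.resize(s[195:340,100:300],(400,260)); save("m13",np.vstack([a,cv2.copyMakeBorder(np.hstack([b,s]),0,0,0,a.shape[1]-747,0)]))
E
```

```text
t 38.55 tcp [0.494  0.0079 0.2339] yawx 151.5 tilt 0.07 q1,q6 [-0.135 -1.208] F [-0.5 -0.1 -0.5] shift [ -2.3 -20.6 183.9]
```

View pics/m13.png

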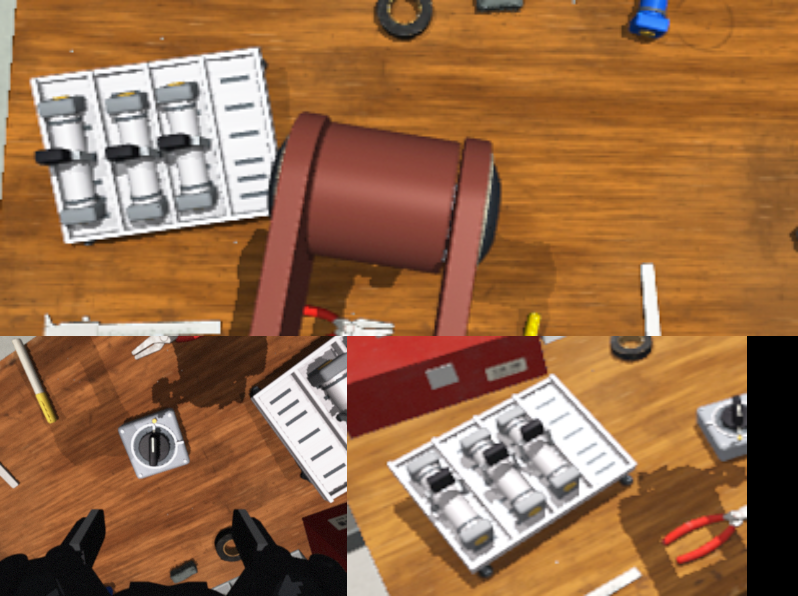

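Call:
servo_tool(motion=[0, 0, 0, -2, -20.5, 0, -0.1, 0, 0, 0, 0, 0, 25, -0.1, 0, 0, 0, 0, 0, 25, -0.1, 0, 0, 0, 0, 0, 25, -0.1, 0, 0, 0, 0, 0, 25, -0.1, 0, 0, 0, 0, 0, 20, -0.1, 0, 0, 0, 0, 0, 0, -0.1, 0, 0, 0, 0, 0, 0, -0.1], newtons=30)

```text
time: 39.5
tcp_pos: [0.486, -0.0116, 0.1147]
eef_rot: [-0.0, 0.25, 0.968, 0.0]
wrist_force: [0.3, 0.3, 1.0]
width: 0.452
```

```bash
python3 - <<'E'
from h import *
where([.486,-.0112,.05])
E
```

```text
t 39.5 tcp [ 0.486  -0.0116  0.1147] yawx 151.1 tilt 0.04 q1,q6 [-0.177 -1.243] F [0.3 0.3 1. ] shift [ 0.1  0.4 64.7]
```

Call:
servo_tool(motion=[0, 0, 0, 0, 0, 25, -0.1, 0, 0, 0, 0, 0, 25, -0.1, 0, 0, 0, 0, 0, 15, -0.1, 0, 0, 0, 0, 0, 0, -1, 0, 0, 0, 0, 0, 0, -1, 0, 0, 0, 0, 0, 0, -1, 0, 0, 0, 0, 0, 0, -1, 0, 0, 0, 0, 0, 0, -1])

```text
time: 40.3
tcp_pos: [0.4864, -0.0127, 0.0511]
eef_rot: [0.001, 0.249, 0.968, -0.001]
wrist_force: [-3.6, -3.5, -1.7]
width: 0.129
```

Call:
servo_tool(motion=[0, 0, 8.2, 0, 0, 0, -1, 0, 0, 8.2, 0, 0, 0, -1, 0, 0, 8.2, 0, 0, 0, -1, 0, 0, 8.2, 0, 0, 0, -1, 0, 0, 8.2, 0, 0, 0, -1, 0, 0, 8.2, 0, 0, 0, -1, 0, 0, 8.2, 0, 0, 0, -1, 0, 0, 8.2, 0, 0, 0, -1])

```text
time: 41.1
tcp_pos: [0.4847, -0.0138, 0.0511]
eef_rot: [0.0, 0.736, 0.677, -0.003]
wrist_force: [-10.4, -8.9, 5.5]
width: 0.133
```

Call:
servo_tool(motion=[0, 0, 6.4, 0, 0, 0, -1, 0, 0, 6.5, 0, 0, 0, -1, 0, 0, 0, 0, 0, 0, -1, 0, 0, 0, 0, 0, 0, -1, 0, 0, 0, 0, 0, 0, -1])

```text
time: 41.6
tcp_pos: [0.4843, -0.0137, 0.051]
eef_rot: [0.0, 0.806, 0.592, -0.004]
wrist_force: [-12.6, -8.2, 6.3]
width: 0.135
```

```bash
python3 - <<'E'
from h import *
where([.486,-.0112,.05])
E
```

```text
t 41.6 tcp [ 0.4843 -0.0137  0.051 ] yawx 72.7 tilt 0.4 q1,q6 [-0.179  0.126] F [-12.6  -8.2   6.3] shift [2.9 0.9 1. ]
```

Call:
servo_tool(motion=[0, 0, 0, 0, 0, 0, -0.5, 0, 0, 0, 0, 0, 0, -0.1, 0, 0, 0, 0, 0, 0, -0.1, 0, 0, 0, 0, 0, -25, 0, 0, 0, 0, 0, 0, -35, 0.5, 0, 0, 0, 0, 0, -40, 1, 0, 0, 0, 0, 0, -20, 1, 0, 0, 0, 0, 0, 0, 1])

```text
time: 42.4
tcp_pos: [0.489, -0.0121, 0.1748]
eef_rot: [0.003, 0.806, 0.592, 0.003]
wrist_force: [-0.1, 0.2, -0.2]
width: 1.0
```

```bash
python3 - <<'E'
from h import *
where([.486,-.0112,.05])
w,K,T,_=cam("wrist"); np.savez("w14",K=K,T=T,im=w); u,v=map(int,proj(K,T,[.486,-.011,.05])); print(u,v)
k=cv2.resize(w[v-65:v+65,u-65:u+65],(520,520),interpolation=2); a,_,_,_=cam("top"); a=cv2.resize(a[150:270,70:215],(280,232)); s,_,_,_=cam("scene"); s=cv2.resize(s[195:340,100:275],(280,232))
save("fin",np.hstack([k,cv2.copyMakeBorder(np.vstack([a,s]),0,56,0,0,0)]))
E
```

```text
t 42.4 tcp [ 0.489  -0.0121  0.1748] yawx 72.7 tilt 0.55 q1,q6 [-0.177  0.125] F [-0.1  0.2 -0.2] shift [ -0.3  -4.3 124.8]
264 200
```

View pics/fin.png

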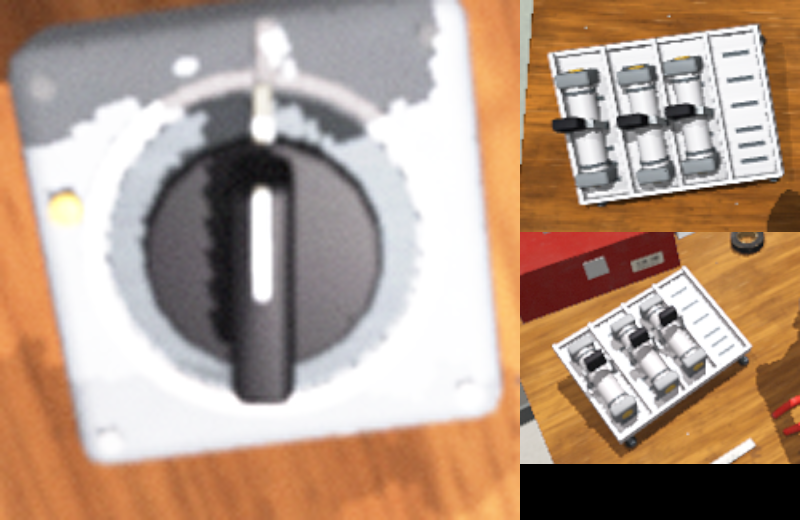

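```bash
python3 - <<'E'
from h import *
w,K,T,_=cam("wrist")
k=w[120:160,240:290].astype(int)
f=np.load("w14.npz");K,T,w=f["K"],f["T"],f["im"]
g=lambda u,v,z:onz(K,T,199+(u+.5)/4,135+(v+.5)/4,z)
o=np.array([.4863,-.0112,0])
for n,p in dict(tip=g(262,90,.043),tipin=g(262,140,.043),tabL=g(260,45,.043),tabR=g(284,45,.043),tabtop=g(266,24,.043),stud=g(65,208,.04)).items():
    d=p-o;print(n,p.round(4),np.hypot(d[0],d[1]).round(4),np.degrees(np.arctan2(d[1],d[0])).round(1))
print(w[137:160,255:277].max(2))
E
```

```text
tip [0.4958 0.0195 0.043 ] 0.0321 72.8
tipin [0.4928 0.0101 0.043 ] 0.0223 73.0
tabL [0.498  0.0278 0.043 ] 0.0407 73.2
tabR [0.5024 0.0264 0.043 ] 0.0409 66.8
tabtop [0.5003 0.0312 0.043 ] 0.0447 71.7
stud [0.4509 0.0081 0.04  ] 0.0403 151.4
[[101 103 103 103 109 104 113 112 115 112 116 116 117 125 118 124 125 126
  134 128 134 136]
 [109 110 112 118 115 117 121 118 121 128 130 135 137 132 134 134 139 141
  143 146 148 146]
 [120 123 122 125 128 129 135 134 148 157 167 162 163 153 148 152 151 157
  153 158 156 155]
 [132 136 140 142 143 146 145 155 176 196 198 200 188 179 168 162 158 164
  160 164 161 160]
 [148 151 156 152 153 156 156 162 197 219 229 223 217 216 189 165 163 164
  165 165 165 166]
 [158 157 158 161 161 162 157 168 206 229 235 241 246 244 226 182 171 166
  165 169 168 166]
 [163 162 166 163 163 163 161 169 212 242 253 255 255 255 248 209 175 171
  170 167 168 171]
 [165 164 162 166 167 165 160 172 221 254 255 255 255 255 254 229 180 171
  170 172 168 169]
 [164 168 164 166 167 166 159 171 220 255 255 255 255 255 255 243 196 175
  171 175 171 170]
 [170 164 169 168 16
[... 582 characters left out ...]
7 230 229 221 235 253 255 247
  209 182 175 174]
 [207 211 217 217 220 226 221 210 212 225 225 226 225 226 237 253 255 250
  224 202 196 191]
 [228 229 233 233 233 236 229 209 206 214 225 222 226 232 240 248 251 243
  232 227 224 220]
 [233 234 232 231 230 231 227 201 197 208 212 213 217 229 235 239 239 234
  233 231 234 235]
 [229 225 221 213 208 208 202 195 210 219 223 210 200 203 215 217 220 227
  228 229 233 236]
 [200 183 173 167 159 164 173 193 230 239 234 207 176 171 172 176 184 190
  193 203 219 228]
 [153 126 123 114 117 127 135 189 236 244 238 206 149 128 137 139 154 155
  163 170 179 191]
 [113 104 102  98 101  97 113 177 239 245 239 204 152 117 106 111 118 121
  125 130 137 151]]
```

```bash
python3 -c "
from h import *
print(finish_job(),observe()['time'])"
```

```text
the job is handed in; nothing more can be done
the job is handed in; nothing more can be done
```

I handed the job in at about 42 s of the 210 s allowed, with everything asked for done.

- **Off first:** I turned the knob to the round stud before loading. The pointer measured 151.2° against the stud's 150.4–151.4°.
- **Cartridges:** Only three were on the bench; the blue look-alike was left alone. I found each heavy end from the dip after lifting, backed by the wrist torque sign. All three lie in bays of their own at y = +93, +31 and −31 mm, handle up, heavy end towards the low edge. The last top and scene pictures show them seated lengthwise.
- **Run last:** The pointer ended at 72.8°. My readings of the tab ranged from about 71 to 73.2°, centred near 72°, so they disagree by up to about 2°. Glare on the tab made the last reading the weakest.
- **Other checks:** I didn't touch the tape roll, pliers or pad. The wrist force reading at the end of each move never passed about 16 N. I saw no sign of a cartridge being knocked aside. The gripper was open and clear of everything at the end.

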